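# Hang the second pipette on the charging stand and start the charge

## Task

Take the pipette out of the bench holder and hang it by its finger-rest hook on the charging stand's bar, beside the one already hanging there and not touching it; that one hangs near the middle, so nudge it along the bar to make room, but never lift or knock it off. Then start the charge on the control box: press the small round key fully and let it come up, then press the large round key fully, and leave the square key alone. Leave everything else on the bench where it is.

Things in the scene. Friction and masses are not known exactly. Their poses are not given: they have to be found in the camera images.
- pipette: Pipette to hang: white, upright in a hole of the holder; lift it 85 mm to clear. Origin on its axis at the handle's underside, which rests on the holder. Handle 26 (x) x 28 (y) mm, z 0 to 100; on it the head, 24 (x) x 20 (y) mm, z 100 to 140, gripped from above, with a 6 mm cap; grey shaft below, 16 mm wide down to z -48, then a thin tip to z -85. 120 g, 40 % either way.
- pipette_hook (a point): On it, middle of its hook's underside (local 21, 0, 75 mm), which rests on the bar. The finger-rest hook, 28 mm wide (y), juts to the pipette's +x: an arm from z 75 to 83 mm reaching x = 37, and a lip 6 mm thick (x 29 to 35) down to z 53. Between handle (x 13) and lip is a 16 mm slot, open below. Frame parallel to the pipette's.
- pipette_hung: The pipette already hanging on the stand: same shape, size, mass range and frame. Its hook is over the bar, its handle on the robot's side; it slides along the bar when pushed sideways with about 1 N close to the height of the bar's top.
- pipette_hung_hook (a point): On the hung pipette: the same point of its hook.
- bar_mid (a point): Middle of the top edge of the stand's bar, 190 mm above the bench; x away from the robot (at yaw 0), y along the bar. The bar is a steel strip 8 mm thick (x), 18 tall, 80 long (y). A pipette hangs with its local x along this x, its axis about 21 mm on the -x side, shoulder 115 and tip 30 mm above the bench; hook points can lie up to 26 mm from the middle.
- stand: Grey charging stand, fixed; origin on the bench under the bar's middle. Base 120 x 150 x 12 mm (x -65 to 55). Two legs, 10 mm wide, centred at y = -45 and 45, x -4 to 18 mm, rise 5 mm above the bar's top and stop the hooks. A round rail 12 mm thick, centre 58 mm below the bar's top, reaching x = -7 mm, keeps the handles upright.
- holder: White bench holder, fixed: a plate 70 (x) x 140 (y) mm, 30 mm thick, its top 90 mm above the bench, on two end cheeks. Two round holes, 18 mm wide, at local y = -30 and +30 mm: one holds the pipette, the other a plain white rod. Origin under its centre on the bench.
- rod: Bystander in the other hole of the holder: a round white handle 23 mm across, 75 mm tall above the holder's top, without hook.
- panel: White control box, fixed on the bench, 66 (x) x 170 (y) x 20 mm, origin under its centre; its three grey keys stand in a row along its y, 52 mm apart, in any order.
- key_small_top (a point): Middle of the top face of the small round key, 16 mm across, 42 mm above the bench; it goes 6 mm down against a spring, about 1.2 N at first touch, 4 N when fully down. Around it a round white collar 32 mm wide, its top 10 mm lower.
- key_small (a joint): Travel of the small round key: 0 up, 0.006 fully down.
- key_large_top (a point): The same point of the large round key, 30 mm across; same height, spring and travel; collar 46 mm wide.
- key_large (a joint): Travel of the large round key: 0 up, 0.006 fully down.
- key_square_top (a point): The same point of the square key, 22 mm wide, to be left alone; same height; collar 38 mm square.
- key_square (a joint): Travel of the square key: 0 up, 0.006 fully down.
- beaker: Bystander: clear plastic beaker, 70 mm across, 85 mm tall, origin under its centre.
- bottle: Bystander: amber bottle, 60 mm across, 150 mm tall, origin under its centre.
- jar: Bystander: clear jar, 50 mm across, 70 mm tall, origin under its centre.
- tip_box: Bystander: clear box of pipette tips, 85 x 120 x 55 mm, origin under its centre.
- tube_rack: Bystander: white rack with capped tubes, 80 x 150 mm, 81 mm tall, origin under its centre.
- eraser_block: Bystander: small dark rubber block, 50 x 30 x 20 mm, origin under its centre.
Not all that is in view belongs to the job. What is shaped like the stand but green or red is not meant.

How it is judged:
By the outcome, as a careful person would: the job done as asked, in the order asked, and still so for the second after the job is handed in, with the robot touching nothing.
It also fails if it takes over 69 s, if anything falls off the work surface, if the arm or the gripper's body presses on something with over 40 N, if the wrist force passes 120 N, or if a joint passes its speed limit or range.

## Robot

A 6-joint arm with a two-finger parallel gripper is mounted at the origin on the work surface. World frame = base frame: x ahead of the robot, y to its left, z up, the work surface at z = 0. Lengths are in m, angles in rad, forces in N, time in s.
With the tool pointing down it reaches from about 0.35 to 0.975 m from the base axis. Payload 17.4 kg.
Tool frame: the origin (TCP) lies midway between the tips of the shut fingers; the grasp point (between the pads) lies 19 mm behind it; z points along the fingers, x is the direction in which the jaws open and shut, and the axes are right-handed (so a half turn about z gives the same grasp; the last joint's range is limited). The gripper opens to 85 mm and grips with 20 to 120 N. Pads are 22 mm wide; open, the fingers measure 114 mm over their backs; the gripper's body (76 mm by 85 mm) begins 54 mm behind the grasp point. The pads swing forward as they close: fully open they stand 13 mm farther back than shut.
Start: joints at [-1.368, 0.116, 1.442, -0, 1.584, -0.038], TCP at [0.161, -0.656, 0.231] pointing down, gripper open.
Joint ranges: [-2.83, 2.83], [-0.83, 2.19], [0.07, 2.5], [-1.14, 4.28], [0.01, 3], [-2.97, 2.97]. Speed limits (rad/s): [1.89, 1.89, 2.22, 3.14, 3.14, 3.14].

## Interface

Orientations are given as a unit quaternion [x, y, z, w].
In Python, from rig import robot gives the robot as it stands. The module is installed in compiled form; this text tells all that it offers.
- The arm moves only by the tool servo_tool, never from a script. Its argument "plan" is one flat list of numbers, 5 for each row, row after row: the shift along the world's x, y, z in mm, then the turn about the world's z in rad, then the gripper command: -1 is shut, 1 is fully open, values between are in proportion. A call has exactly 5 rows; each row shifts and turns the pose as measured when the row begins; what a row does not reach is not made up. A row lasts 1/8 s, in which the tool goes at most 62.5 mm and 10.7 degrees, less where a joint would pass 70% of its speed; a pose out of reach is approached as far as the arm can. A call with a gripper value outside its range is refused whole. The fingers move at their own pace and stop on an object; "squeeze" is the grip in N (left out, the last holds). Time passes only in rows, so rows that do not move let the fingers close, or fill a call up. It gives the time, the measured TCP pose, the force and the opening at its end, in the units of the state.
- robot.get_obs(): the state, without advancing time (a new reading comes with each control period).
- robot.grab_frame(name): name is "scene" or "top" or "wrist"; returns the picture (480x640x3 uint8, red, green, blue); there is no depth.
- robot.camera_info(name): a dict with "vfov" (degrees; the focal length in pixels is half the picture's height over the tangent of half this angle, whatever the lens; pixels are square), "cx", "cy" (the principal point, pixels), "dist" ([k1, k2, p1, p2, k3] as OpenCV has them; the pictures are not rectified), "cam_to_world" (4x4, takes a point from camera to world coordinates). Camera axes: x right, y up, looking along -z (the intrinsics and any distortion apply to the point x, -y, -z); pixel columns grow to the right and rows downward; lengths in m; the calibration is good to about 2 mm. A picture is of the moment at which its call begins: read the wrist's pose just before it. camera_info takes no time and is no camera call; for the wrist camera it gives the pose at the moment of the call.
- robot.hand_in(): hands the job in, once; it reports no verdict.
The state is a dict: "time": time; "joint_pos": joint angles; "qd": joint speeds; "joint_efforts": joint torques, N m; "position": TCP position; "tcp_rot": TCP orientation; "wrist_force": force on the tool from outside, world axes, zero at the start; "wrist_torque": the same for the moment, N m; "grip_width": finger opening in m.
Only numpy, scipy, OpenCV 4.12 (cv2) and the standard library are available. Lean on these libraries where they do the work, as an engineer would, in place of code of your own. Each camera call takes 0.05 s, during which the arm holds its last target.

## Working session

There is one attempt and no reset: what is moved stays moved. The work goes in short steps, Python scripts to look and compute and a tool call to move; the robot and the scene stay as the last step left them, time stands still between calls to the robot, and variables do not carry over. Pictures are saved under pics/ and viewed, and the job is handed in when it is done.

Besides the shell and the picture viewer there is one more tool, called by a JSON object that holds its "fn" and its "kwargs". servo_tool: Moves the arm, as the interface text tells. Its arguments: {"type":"object","properties":{"plan":{"type":"array"},"squeeze":{"type":"number"}},"required":["plan"]}

```bash
mkdir -p pics; cat > h.py <<'E'
import numpy as np, cv2
from rig import robot
def K(n):
    i=robot.camera_info(n); f=240/np.tan(np.radians(i['vfov'])/2)
    return np.array([[f,0,i['cx']],[0,f,i['cy']],[0,0,1.]]),np.array(i['dist'],float),np.array(i['cam_to_world'])
def ray(k,uv):
    Km,d,T=k; p=cv2.undistortPoints(np.array(uv,float).reshape(-1,1,2),Km,d).reshape(-1,2)
    v=np.c_[p[:,0],-p[:,1],-np.ones(len(p))]@T[:3,:3].T
    return T[:3,3],v/np.linalg.norm(v,axis=1)[:,None]
def onz(k,uv,z):
    o,v=ray(k,uv); return o+v*((z-o[2])/v[:,2])[:,None]
def proj(k,P):
    Km,d,T=k; P=np.atleast_2d(P); c=(P-T[:3,3])@T[:3,:3]; c=c*[1,-1,-1]
    return cv2.projectPoints(c,np.zeros(3),np.zeros(3),Km,d)[0].reshape(-1,2)
def tri(k1,a,k2,b):
    o1,v1=ray(k1,a);o2,v2=ray(k2,b);out=[]
    for x,y in zip(v1,v2):
        s=np.linalg.lstsq(np.c_[x,-y],o2-o1,rcond=None)[0]
        p,q=o1+s[0]*x,o2+s[1]*y; out.append(np.r_[(p+q)/2,np.linalg.norm(p-q)])
    return np.array(out)
def snap(n,f):
    k=K(n); im=cv2.cvtColor(robot.grab_frame(n),cv2.COLOR_RGB2BGR); cv2.imwrite('pics/'+f+'.png',im); np.savez('pics/'+f+'.npz',K=k[0],d=k[1],T=k[2]); return k,im
def load(f):
    z=np.load('pics/'+f+'.npz'); return (z['K'],z['d'],z['T']),cv2.imread('pics/'+f+'.png')
E
python3 - <<'E'
from h import *
np.set_printoptions(precision=4,suppress=True)
for n in('scene','top','wrist'):
    k,_=snap(n,n+'0'); print(n,k[0][0,0],k[1],k[2])
o=robot.get_obs(); print(o)
E
```

```text
scene 450.23093384892957 [-0.0594  0.      0.      0.      0.    ] [[ 0.243  -0.6113  0.7532  1.2775]
 [ 0.97    0.1441 -0.196  -0.1374]
 [ 0.0113  0.7782  0.6279  0.7587]
 [ 0.      0.      0.      1.    ]]
top 492.7586040965733 [-0.0689  0.      0.      0.      0.    ] [[ 0.0211  0.9949 -0.0985  0.4322]
 [-0.9998  0.0217  0.0042  0.0425]
 [ 0.0064  0.0984  0.9951  1.1597]
 [ 0.      0.      0.      1.    ]]
wrist 364.96222382502077 [-0.0311  0.      0.      0.      0.    ] [[ 0.2391  0.9337  0.2664  0.2274]
 [-0.971   0.23    0.0654 -0.6387]
 [-0.0002 -0.2743  0.9616  0.374 ]
 [ 0.      0.      0.      1.    ]]
{'time': 0.15, 'joint_pos': array([-1.3678,  0.1163,  1.4421, -0.    ,  1.584 , -0.0378]), 'qd': array([-0.0003, -0.0009, -0.0037, -0.001 , -0.0011, -0.0012]), 'joint_efforts': array([  0.0026, -73.2506, -63.2849,   0.0001,   0.005 ,  -0.    ]), 'position': array([ 0.1609, -0.6554,  0.2307]), 'tcp_rot': array([ 0.7869, -0.6171, -0.0004, -0.0003]), 'wrist_force': array([ 0.2612, -0.3977, -0.5578]), 'wrist_torque': array([-0.0277,  0.0321, -0.0589]), 'grip_width': 0.08519755885544518}
```

View pics/scene0.png

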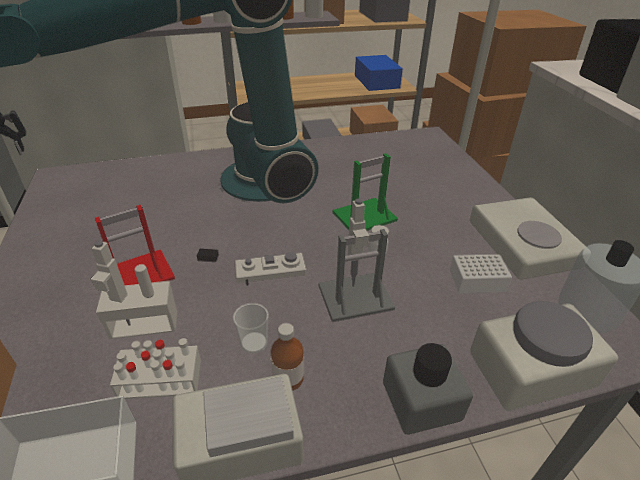

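View pics/top0.png

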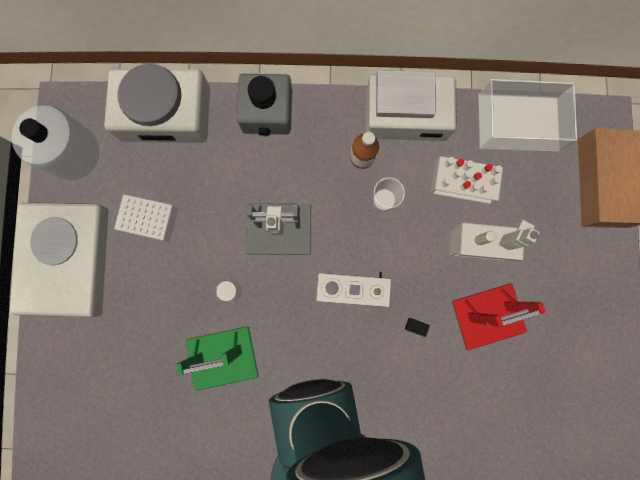

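View pics/wrist0.png

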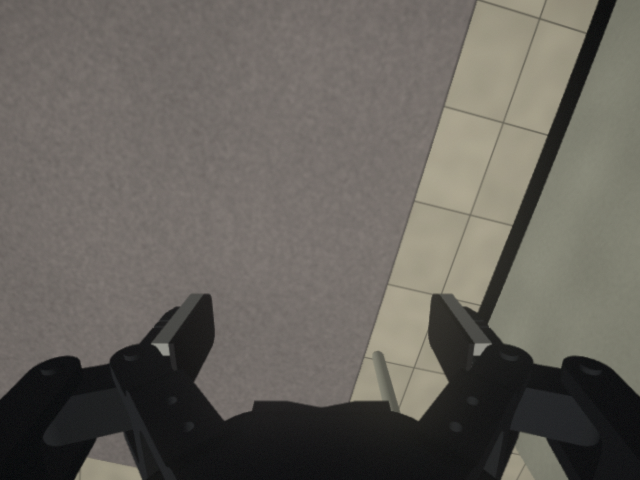

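Scene view: the holder with the pipette is at (105,270), the grey stand with its hung pipette at (360,255) and the panel at (270,265). In the top view the holder is at (490,240), the pipette head near (528,234), the stand at (278,225) and the keys at (332,288), (354,290) and (377,292). Next I'll zoom in.

```bash
python3 - <<'E'
from h import *
_,s=load('scene0');_,t=load('top0')
a=cv2.resize(t[205:265,440:550],None,fx=3.6,fy=3.6,interpolation=3); b=cv2.resize(t[195:265,240:320],None,fx=5,fy=5,interpolation=3)
cv2.imwrite('pics/c1.png',np.hstack([a,np.zeros((a.shape[0],1,3),np.uint8)]))
cv2.imwrite('pics/c1.png',cv2.resize(t[205:265,440:550],None,fx=7,fy=7,interpolation=3))
cv2.imwrite('pics/c2.png',cv2.resize(t[195:265,240:320],None,fx=8,fy=8,interpolation=3))
cv2.imwrite('pics/c3.png',cv2.resize(s[230:340,80:190],None,fx=5,fy=5,interpolation=3))
cv2.imwrite('pics/c4.png',cv2.resize(s[190:320,315:400],None,fx=4.5,fy=4.5,interpolation=3))
cv2.imwrite('pics/c5.png',cv2.resize(t[262:316,310:400],None,fx=8,fy=8,interpolation=3))
E
```

```text
(no output)
```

View pics/c1.png

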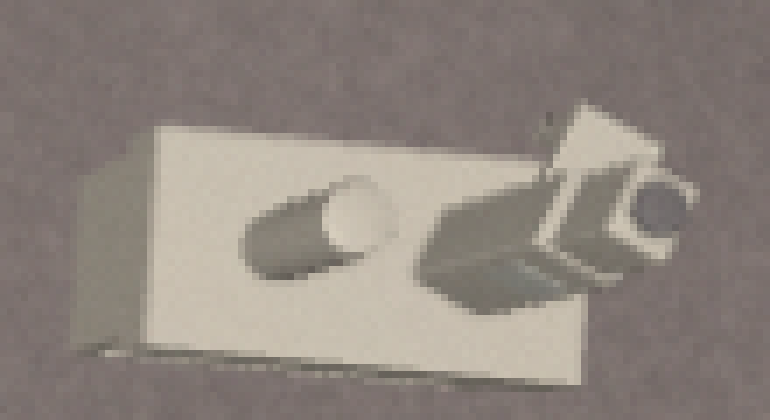

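View pics/c2.png

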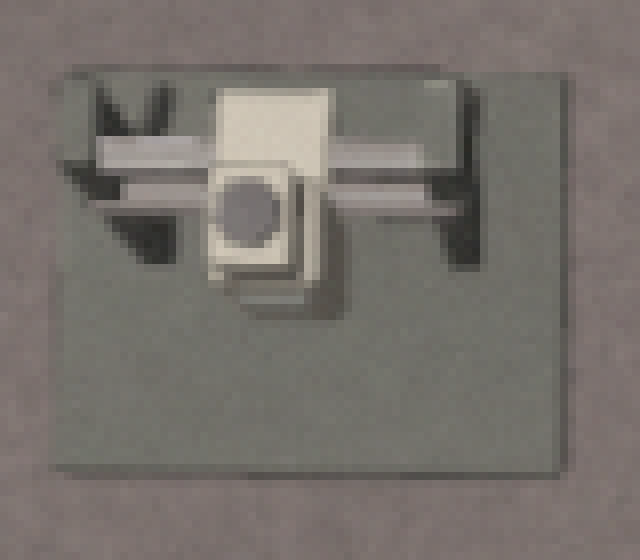

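View pics/c3.png

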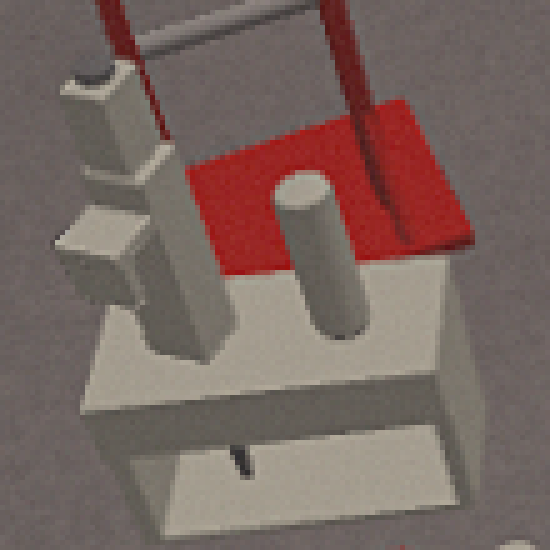

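View pics/c4.png

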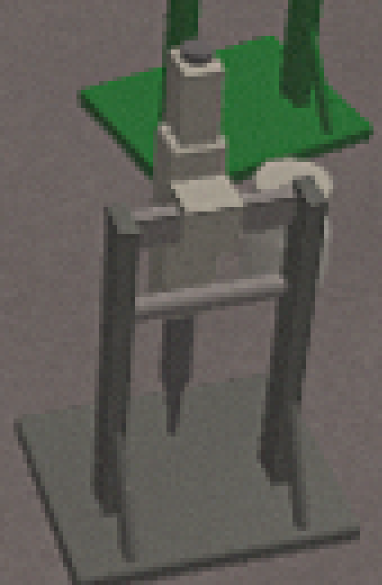

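View pics/c5.png

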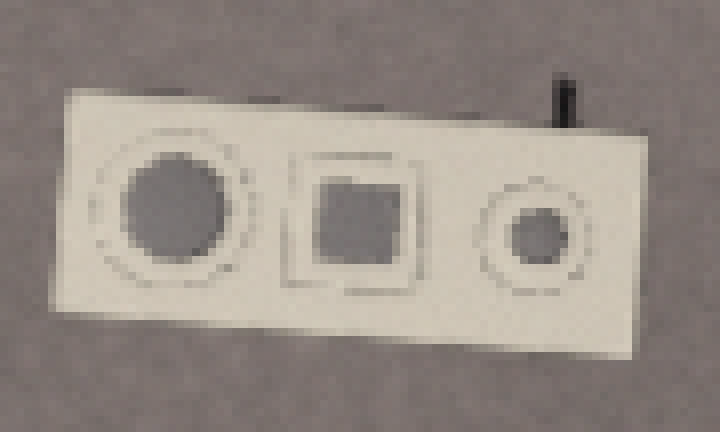

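```bash
python3 - <<'E'
from h import *
np.set_printoptions(precision=4,suppress=True)
ks,s=load('scene0');kt,t=load('top0')
T=lambda x,y:[x/7+440-.4,y/7+205-.4]
T2=lambda x,y:[x/8+240-.4,y/8+195-.4]
T5=lambda x,y:[x/8+310-.4,y/8+262-.4]
S=lambda x,y:[x/5+80-.4,y/5+230-.4]
S4=lambda x,y:[x/4.5+315-.4,y/4.5+190-.4]
print('cap,hungcap,rod',tri(kt,[T(660,208),T2(248,212),T(360,215)],ks,[S(95,73),S4(198,55),S(303,190)]))
print('holder top corners z.09',onz(kt,[T(157,127),T(545,160),T(582,384),T(145,350)],.09))
print('tri corner near',tri(kt,[T(582,384),T(145,350)],ks,[S(115,300),S(448,262)]))
print('hook top, z~.173', onz(kt,[T(585,103),T(662,152),T(553,170)],.173))
print('head top z.230',onz(kt,[T(628,168),T(695,190),T(660,258),T(608,238)],.230))
print('keys',onz(kt,[T5(178,208),T5(358,222),T5(540,236)],.042))
print('stand base z.012',onz(kt,[T2(65,75),T2(565,75),T2(565,470),T2(57,467)],.012))
print('bar top .19',onz(kt,[T2(100,152),T2(425,155)],.19))
print('leg tops .195', onz(kt,[T2(80,85),T2(460,85),T2(460,168),T2(418,168)],.195))
print('hung hook top z.198',onz(kt,[T2(217,92),T2(329,92),T2(329,170)],.198))
print('hung head top z.255',onz(kt,[T2(208,166),T2(294,166),T2(294,265),T2(208,265)],.255))
E
```

```text
cap,hungcap,rod [[ 0.557  -0.3746  0.2322  0.0015]
 [ 0.5673  0.1289  0.2559  0.0003]
 [ 0.5618 -0.3142  0.1654  0.0015]]
holder top corners z.09 [[ 0.5982 -0.2773  0.09  ]
 [ 0.5906 -0.4023  0.09  ]
 [ 0.5196 -0.4129  0.09  ]
 [ 0.5274 -0.2729  0.09  ]]
tri corner near [[ 0.5199 -0.4131  0.0861  0.0027]
 [ 0.5279 -0.2737  0.0855  0.001 ]]
hook top, z~.173 [[ 0.5955 -0.3802  0.173 ]
 [ 0.5816 -0.4031  0.173 ]
 [ 0.5755 -0.3701  0.173 ]]
head top z.230 [[ 0.5683 -0.3676  0.23  ]
 [ 0.5626 -0.3865  0.23  ]
 [ 0.5434 -0.3761  0.23  ]
 [ 0.5486 -0.3615  0.23  ]]
keys [[ 0.4505  0.0063  0.042 ]
 [ 0.4476 -0.0447  0.042 ]
 [ 0.4447 -0.0963  0.042 ]]
stand base z.012 [[0.6436 0.2078 0.012 ]
 [0.6467 0.0601 0.012 ]
 [0.5298 0.0574 0.012 ]
 [0.5274 0.2059 0.012 ]]
bar top .19 [[0.5915 0.1727 0.19  ]
 [0.5925 0.0917 0.19  ]]
leg tops .195 [[0.6074 0.1776 0.195 ]
 [0.6094 0.0833 0.195 ]
 [0.5886 0.0827 0.195 ]
 [0.5884 0.0931 0.195 ]]
hung hook top z.198 [[0.6059 0.1432 0.198 ]
 [0.6064 0.1155 0.198 ]
 [0.5869 0.1149 0.198 ]]
hung head top z.255 [[0.5781 0.1387 0.255 ]
 [0.5785 0.1188 0.255 ]
 [0.5554 0.1181 0.255 ]
 [0.5549 0.138  0.255 ]]
```

Cap heights triangulate to 232 and 256 mm (236 and 261 expected), so the coarse picture holds: bar middle at about (0.592, 0.132), pipette at (0.557, -0.375), yaw about -0.5. I'll pass over the pipette first for close views.

{"fn": "servo_tool", "kwargs": {"plan": [40,25,40,0,-1,45,30,30,0,-1,45,30,25,0,-1,45,30,15,0,-1,45,30,0,0,-1]}}

```text
time: 0.78
position: [0.3835, -0.5066, 0.3418]
tcp_rot: [0.785, -0.619, -0.002, -0.002]
wrist_force: [0.1, -0.4, 0.0]
grip_width: 0.0001
```

{"fn": "servo_tool", "kwargs": {"plan": [45,30,0,0,-1,45,30,0,0,-1,45,30,0,0,-1,20,15,0,0,-1,0,0,0,0,-1]}}

```text
time: 1.4
position: [0.5457, -0.3948, 0.3405]
tcp_rot: [0.786, -0.618, -0.002, -0.002]
wrist_force: [0.2, -0.7, -0.2]
grip_width: 0.0001
```

```bash
python3 - <<'E'
from h import *
np.set_printoptions(precision=4,suppress=True)
o=robot.get_obs(); print(o['position'],o['tcp_rot'],o['time'],o['qd']); snap('wrist','w1')
E
```

```text
[ 0.5457 -0.3948  0.3405] [ 0.7864 -0.6177 -0.0024 -0.0017] 1.4 [-0.0075 -0.0009  0.0037 -0.0061  0.0014 -0.0067]
```

View pics/w1.png

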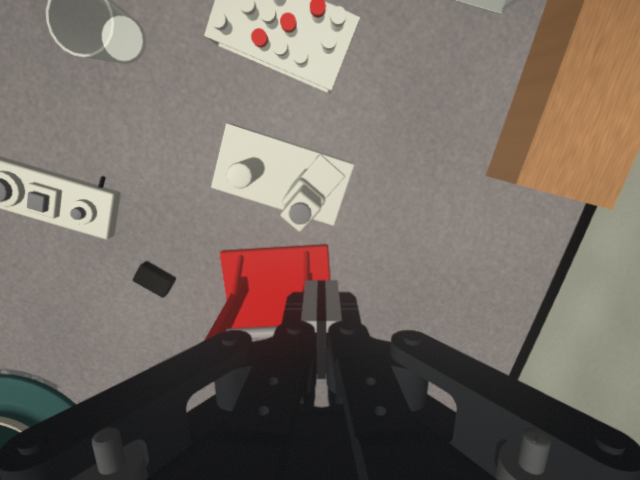

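w1: the pipette cap is at (300,212), its hook towards (325,180) and the rod at (240,172). I'll move on slightly for a second view before heading to the stand.

{"fn": "servo_tool", "kwargs": {"plan": [0,35,0,-0.12,-1,0,35,0,-0.1,-1,0,10,0,0,-1,0,0,0,0,-1,0,0,0,0,-1]}}

```text
time: 2.08
position: [0.5416, -0.3181, 0.34]
tcp_rot: [0.711, -0.704, -0.002, -0.001]
wrist_force: [0.1, 0.4, 0.3]
grip_width: 0.0002
```

```bash
python3 - <<'E'
from h import *
np.set_printoptions(precision=4,suppress=True)
o=robot.get_obs(); print(o['position'],o['tcp_rot'],o['time'],o['qd']); k,b=snap('wrist','w2')
_,a=load('w1')
p=proj(k,[[.557,-.375,.236]])[0]; print(p)
x,y=int(p[0]),int(p[1])
x=min(max(x,80),560)
cv2.imwrite('pics/z1.png',np.hstack([cv2.resize(a[135:225+15,240:340],None,fx=4,fy=4,interpolation=3),cv2.resize(b[max(y-70,0):max(y-70,0)+105,x-50:x+50],None,fx=4,fy=4,interpolation=3)]));print(max(y-70,0),x-50)
E
```

```text
[ 0.5416 -0.3181  0.34  ] [ 0.7106 -0.7036 -0.0024 -0.0013] 2.075 [-0.01   -0.0004  0.0015 -0.0032  0.0012 -0.0126]
[404.1507 211.5093]
141 354
```

View pics/z1.png

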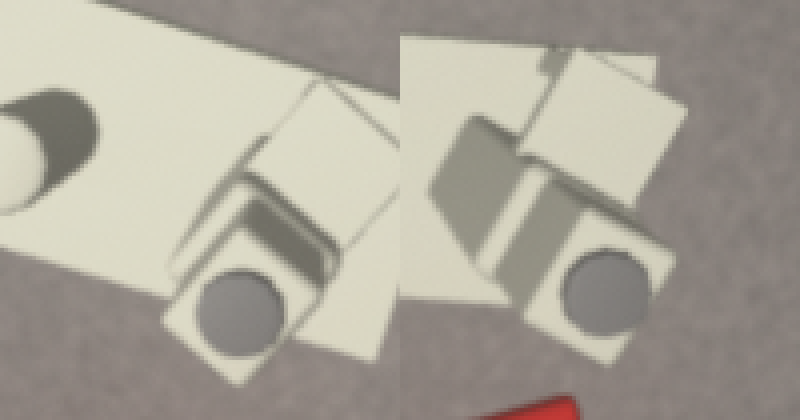

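```bash
python3 - <<'E'
from h import *
np.set_printoptions(precision=4,suppress=True)
k1,_=load('w1');k2,_=load('w2')
L=lambda p:[p[0]/4+240-.4,p[1]/4+135-.4]
R=lambda p:[(p[0]-400)/4+354-.4,p[1]/4+141-.4]
l=[(240,312),(163,318),(238,385),(323,298),(245,228),(320,80),(248,165),(340,245)]
r=[(608,293),(526,318),(608,367),(677,262),(592,208),(575,50),(520,150),(632,205)]
P=tri(k1,[L(p) for p in l],k2,[R(p) for p in r]); print(P)
yaw=lambda v:np.arctan2(v[1],v[0])
Z=.23
for q,k,f in((l,k1,L),(r,k2,R)):
    C=onz(k,[f(p) for p in q[1:5]],.23); print(C.mean(0), 'y-edges',yaw(C[0]-C[1])-np.pi/2,yaw(C[3]-C[2])-np.pi/2,'x-edges',yaw(C[3]-C[0]),yaw(C[2]-C[1]), np.linalg.norm(C[0]-C[1]),np.linalg.norm(C[3]-C[0]))
    H=onz(k,[f(p) for p in q[5:]],.173); print('hook',H[:,:2].tolist(),yaw(H[0]-H[1]))
    print('cap',onz(k,[f(q[0])],.236))
E
```

```text
[[ 0.5554 -0.3762  0.2358  0.0002]
 [ 0.5497 -0.3631  0.2307  0.0006]
 [ 0.5404 -0.3788  0.229   0.0006]
 [ 0.5595 -0.3899  0.2279  0.0004]
 [ 0.5691 -0.3736  0.23    0.0001]
 [ 0.5931 -0.3807  0.171   0.0003]
 [ 0.5723 -0.3701  0.1727  0.0004]
 [ 0.5619 -0.3927  0.1809  0.    ]]
[ 0.555  -0.3763  0.23  ] y-edges -0.5137952466969498 -0.5009945616875779 x-edges -0.5041964131037958 -0.5241214203531752 0.01804961369011251 0.021927575400945344
hook [[0.5933441765307286, -0.38070570003515153], [0.5725601994779909, -0.3700666445152136], [0.5605871819920628, -0.39310424182169984]] -0.4731122237322457
cap [[ 0.5556 -0.3762  0.236 ]]
[ 0.5547 -0.3762  0.23  ] y-edges -0.5258897329159158 -0.5392307251413779 x-edges -0.48176741337051737 -0.5083739848624147 0.01772078295118796 0.022455824453511387
hook [[0.593003893818397, -0.3803227184474795], [0.5721109101528681, -0.37001993158810725], [0.560690400844, -0.39468746241941066]] -0.45812996830129393
cap [[ 0.5554 -0.3761  0.236 ]]
```

Two wrist views agree: pipette axis at (0.5552, -0.3762), cap z 0.236, head top 0.230, yaw about -0.50. Next, the stand.

{"fn": "servo_tool", "kwargs": {"plan": [5,60,5,0,-1,5,60,5,0,-1,5,60,0,0,-1,5,60,0,0,-1,0,60,0,0,-1]}}

```text
time: 2.75
position: [0.5614, -0.0173, 0.3481]
tcp_rot: [0.708, -0.706, -0.004, -0.001]
wrist_force: [0.6, 0.3, -0.2]
grip_width: -0.0
```

{"fn": "servo_tool", "kwargs": {"plan": [0,50,0,0,-1,0,45,0,0,-1,0,10,0,0,-1,0,0,0,0,-1,0,0,0,0,-1]}}

```text
time: 3.38
position: [0.5623, 0.0908, 0.3476]
tcp_rot: [0.709, -0.705, -0.004, -0.0]
wrist_force: [0.0, -0.3, -0.3]
grip_width: -0.0002
```

```bash
python3 - <<'E'
from h import *
np.set_printoptions(precision=4,suppress=True)
o=robot.get_obs(); print(o['position'],o['tcp_rot'],o['time'],o['qd']); k,b=snap('wrist','w3')
E
```

```text
[0.5623 0.0908 0.3476] [ 0.709  -0.7052 -0.0036 -0.    ] 3.375 [-0.0066  0.002  -0.0022 -0.0012  0.0006 -0.0057]
```

View pics/w3.png

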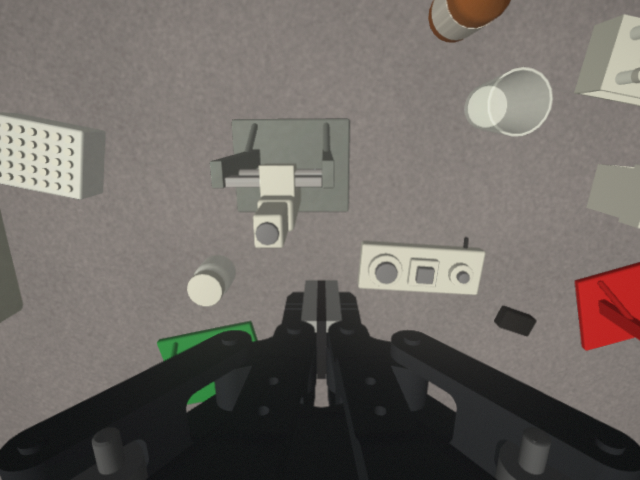

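{"fn": "servo_tool", "kwargs": {"plan": [0,40,0,0,-1,0,40,0,0,-1,0,15,0,0,-1,0,0,0,0,-1,0,0,0,0,-1]}}

```text
time: 4.05
position: [0.5635, 0.1822, 0.3477]
tcp_rot: [-0.706, 0.708, 0.003, -0.0]
wrist_force: [0.3, -0.0, 0.1]
grip_width: -0.0
```

```bash
python3 - <<'E'
from h import *
np.set_printoptions(precision=4,suppress=True)
o=robot.get_obs(); print(o['position'],o['tcp_rot'],o['time'],o['qd']); k,b=snap('wrist','w4')
E
```

```text
[0.5635 0.1822 0.3477] [-0.7064  0.7078  0.003  -0.0002] 4.05 [-0.0059 -0.0013  0.0011 -0.0015 -0.0003 -0.0039]
```

View pics/w4.png

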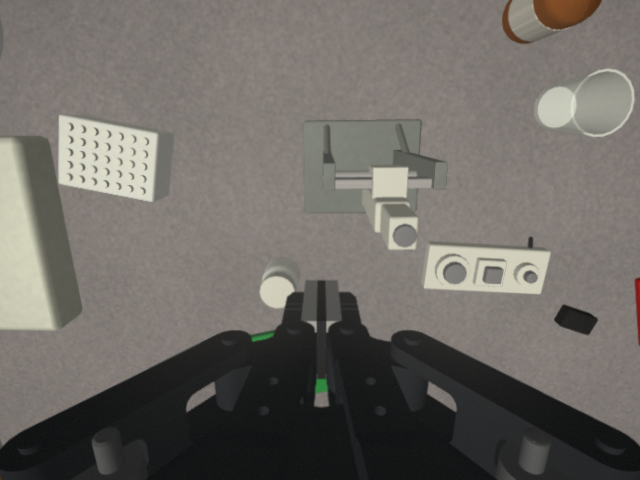

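w3 and w4 show the stand at about (290,165) and (365,165), with the hung cap at (267,232) and (404,235) and the keys on the panel at right. I'll zoom in to measure.

```bash
python3 - <<'E'
from h import *
_,a=load('w3');_,b=load('w4')
cv2.imwrite('pics/z3.png',cv2.resize(a[110:255,205:355],None,fx=4,fy=4,interpolation=3))
cv2.imwrite('pics/z4.png',cv2.resize(b[110:255,300:450],None,fx=4,fy=4,interpolation=3))
cv2.imwrite('pics/z5.png',np.vstack([cv2.resize(a[238:298,355:490],None,fx=4,fy=4,interpolation=3),cv2.resize(b[238:298,420:555],None,fx=4,fy=4,interpolation=3)]))
E
```

```text
(no output)
```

View pics/z3.png

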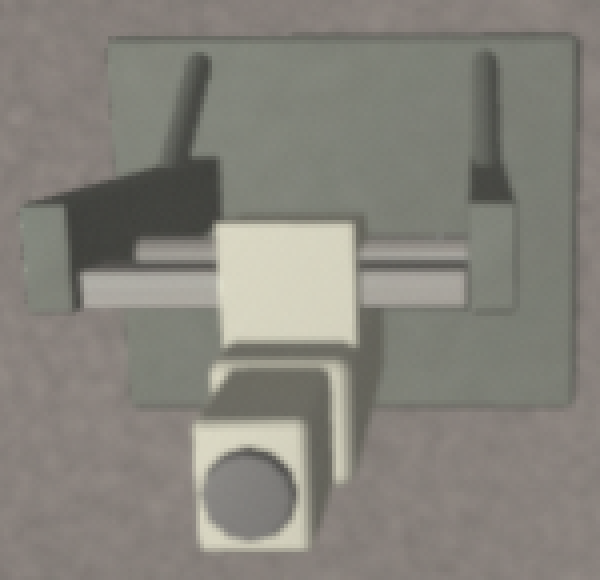

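View pics/z4.png

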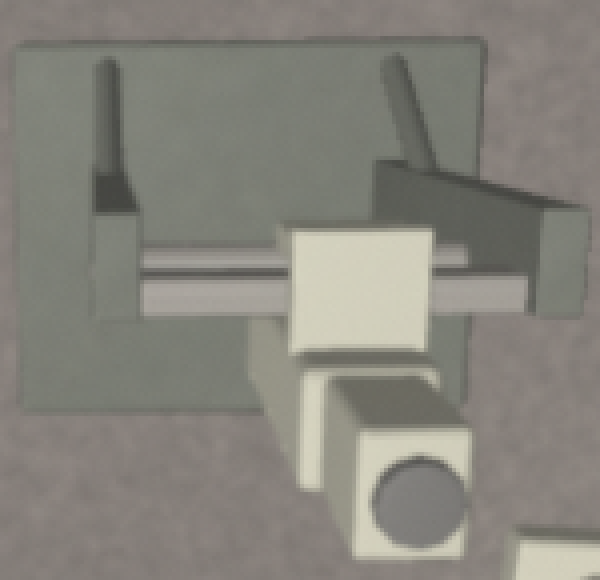

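View pics/z5.png

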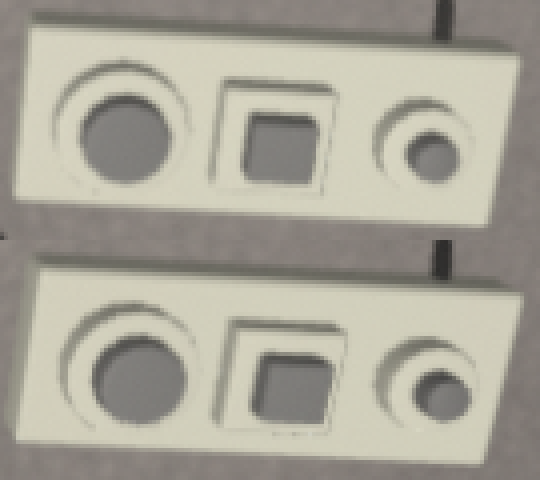

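```bash
python3 - <<'E'
from h import *
np.set_printoptions(precision=4,suppress=True)
k3,_=load('w3');k4,_=load('w4')
A=lambda p:[p[0]/4+205-.4,p[1]/4+110-.4]
B=lambda p:[p[0]/4+300-.4,p[1]/4+110-.4]
names='legR_nl legR_nr legL_nl legL_nr legR_fl legL_fr cap barFarL barNearR hook_fl hook_fr hook_nl hook_nr head_fl head_fr head_nr head_nl'.split()
a=[(470,311),(515,311),(26,311),(73,312),(470,203),(66,205),(250,494),(80,269),(467,305),(217,222),(355,222),(223,346),(358,345),(193,423),(305,423),(311,548),(201,549)]
b=[(538,316),(584,316),(95,319),(139,319),(540,207),(138,211),(420,502),(140,276),(527,312),(292,230),(433,230),(289,353),(428,350),(357,430),(470,430),(465,556),(352,557)]
P=tri(k3,[A(p) for p in a],k4,[B(p) for p in b])
for n,p in zip(names,P): print(n,p)
print('legs at .195',onz(k3,[A(p) for p in a[:4]],.195)[:,:2].tolist(),onz(k4,[B(p) for p in b[:4]],.195)[:,:2].tolist())
print('bar .19: nearL nearR farL farR')
print(onz(k3,[A(p) for p in[(80,306),(467,304.5),(80,269),(467,267)]],.19)[:,:2]); print(onz(k4,[B(p) for p in[(140,314.5),(527,312.5),(140,276.5),(527,274)]],.19)[:,:2])
print('base',onz(k3,[A(p) for p in[(108,40),(578,38),(573,403)]],.012)[:,:2],onz(k4,[B(p) for p in[(15,44),(484,42),(22,408)]],.012)[:,:2])
C=lambda p:[p[0]/4+355-.4,p[1]/4+238-.4]
D=lambda p:[p[0]/4+420-.4,(p[1]-240)/4+238-.4]
print('keys',tri(k3,[C(p) for p in[(127,139),(281,148),(434,158)]],k4,[D(p) for p in[(141,381),(292,389),(443,397)]]))
E
```

```text
legR_nl [0.5863 0.0908 0.1961 0.0003]
legR_nr [0.5865 0.0817 0.197  0.0003]
legL_nl [0.5859 0.1808 0.197  0.0001]
legL_nr [0.5855 0.1718 0.1948 0.0003]
legR_fl [0.6077 0.0909 0.192  0.0006]
legL_fr [0.607  0.1722 0.1934 0.0005]
cap [0.5651 0.127  0.2582 0.0001]
barFarL [0.5934 0.1715 0.1885 0.0003]
barNearR [0.5865 0.0914 0.1905 0.0001]
hook_fl [0.6037 0.1414 0.1958 0.    ]
hook_fr [0.604  0.1137 0.1979 0.0001]
hook_nl [0.5788 0.1412 0.1961 0.0001]
hook_nr [0.5797 0.1134 0.1987 0.0004]
head_fl [0.5759 0.137  0.2525 0.0003]
head_fr [0.5761 0.1182 0.253  0.0002]
head_nr [0.5543 0.1176 0.2537 0.    ]
head_nl [0.5536 0.1367 0.2523 0.0001]
legs at .195 [[0.5860075262436838, 0.09079402091570322], [0.5860701065942654, 0.0816504661569146], [0.5855120491124113, 0.18138716993449855], [0.5853490994695503, 0.17175448589494424]] [[0.58630855301511, 0.09045841606638348], [0.5863261562232834, 0.08102725034017291], [0.5856482813301522, 0.1807767036956558], [0.5856431040207892, 0.1718190892690185]]
bar .19: nearL nearR farL farR
[[0.5858 0.1716]
 [0.5866 0.0914]
 [0.5935 0.1711]
 [0.5943 0.0915]]
[[0.5858 0.1715]
 [0.5862 0.0913]
 [0.5936 0.1715]
 [0.5942 0.0919]]
base [[0.6428 0.2053]
 [0.6441 0.0576]
 [0.5272 0.0562]] [[0.6435 0.2054]
 [0.6442 0.0581]
 [0.5266 0.2047]]
keys [[ 0.4488  0.0045  0.0379  0.0002]
 [ 0.4451 -0.0477  0.0362  0.0003]
 [ 0.4424 -0.0993  0.0373  0.0001]]
```

Bar measured: x 0.586–0.594, z about 0.190, middle (0.590, 0.1314), yaw about 0.008. The hung hook is at y 0.1275. I'll turn the jaw axis to x and come down with shut fingers between the hung handle (+y face at 0.1414) and the +y leg (0.1718), then push toward -y.

{"fn": "servo_tool", "kwargs": {"plan": [4,-5,-5,0.176,-1,4,-5,-5,0.176,-1,4,-5,-5,0.176,-1,4,-5,-5,0.176,-1,4,-5,-5,0.176,-1]}}

```text
time: 4.72
position: [0.5844, 0.1515, 0.3232]
tcp_rot: [0.944, -0.329, -0.002, 0.001]
wrist_force: [1.1, 1.0, -0.2]
grip_width: -0.0001
```

{"fn": "servo_tool", "kwargs": {"plan": [0,0,0,0.176,-1,0,0,0,0.176,-1,0,0,0,0.176,-1,0,0,0,0.176,-1,0,0,0,0,-1]}}

```text
time: 5.35
position: [0.5849, 0.1458, 0.3232]
tcp_rot: [1.0, 0.025, -0.001, 0.002]
wrist_force: [-0.5, 0.1, -0.1]
grip_width: 0.0002
```

```bash
cat > st.py <<'E'
from h import *
import sys
np.set_printoptions(precision=4,suppress=True)
o=robot.get_obs(); q=o['tcp_rot']
R=lambda v:v
x,y,z,w=q; print(o['time'],o['position'],'yaw',np.arctan2(2*(x*y+z*w),1-2*(y*y+z*z)),'F',o['wrist_force'],'M',o['wrist_torque'],'w',o['grip_width'],'q',o['joint_pos'])
for a in sys.argv[1:]:
    n,f=a.split(':'); snap(n,f)
E
python3 st.py wrist:w5
```

```text
5.35 [0.5849 0.1458 0.3232] yaw 0.050454135185551835 F [-0.4594  0.0761 -0.0798] M [ 0.0118 -0.0283 -0.0116] w 0.000152467180602869 q [ 0.2036 -0.0481  1.4627 -0.0035  1.7304  0.1526]
```

View pics/w5.png

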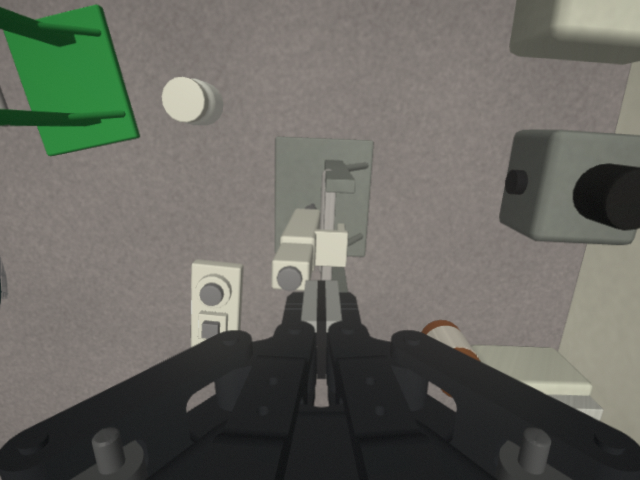

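w5: hook top at (332,248), cap at (289,277), +y leg at (340,180), all as expected. Descending beside the handle.

{"fn": "servo_tool", "kwargs": {"plan": [-1,11,0,-0.043,-1,0,0,-30,0,-1,0,0,-30,0,-1,0,0,-20,0,-1,0,0,0,0,-1]}}

```text
time: 6.02
position: [0.5841, 0.1553, 0.2421]
tcp_rot: [1.0, -0.009, -0.0, 0.002]
wrist_force: [0.3, 0.0, 1.0]
grip_width: 0.0
```

```bash
python3 st.py wrist:w6
```

```text
6.025 [0.5841 0.1553 0.2421] yaw -0.01865846152446009 F [0.303  0.0303 1.002 ] M [ 0.0227  0.0263 -0.047 ] w 3.480525386260241e-05 q [ 0.2193 -0.0387  1.5834 -0.0034  1.5987  0.2378]
```

View pics/w6.png

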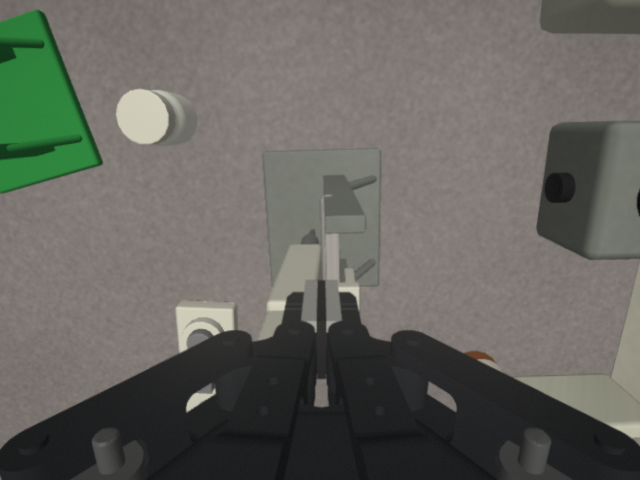

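{"fn": "servo_tool", "kwargs": {"plan": [0,2,-15,0.02,-1,0,0,-15,0,-1,0,0,-12,0,-1,0,0,-4,0,-1,0,0,0,0,-1]}}

```text
time: 6.7
position: [0.5849, 0.1576, 0.196]
tcp_rot: [1.0, 0.001, 0.001, 0.001]
wrist_force: [1.0, 0.4, 0.6]
grip_width: -0.0004
```

```bash
python3 st.py wrist:w7 scene:s7; python3 - <<'E'
from h import *
_,s=load('s7'); cv2.imwrite('pics/s7c.png',cv2.resize(s[120:320,280:440],None,fx=3.5,fy=3,interpolation=3))
E
```

```text
6.7 [0.5849 0.1576 0.196 ] yaw 0.0018103978379366763 F [1.0017 0.36   0.6101] M [ 0.0176 -0.0478 -0.0236] w -0.00035483292875658853 q [ 0.2227 -0.0236  1.6431 -0.0034  1.5202  0.221 ]
```

View pics/s7c.png

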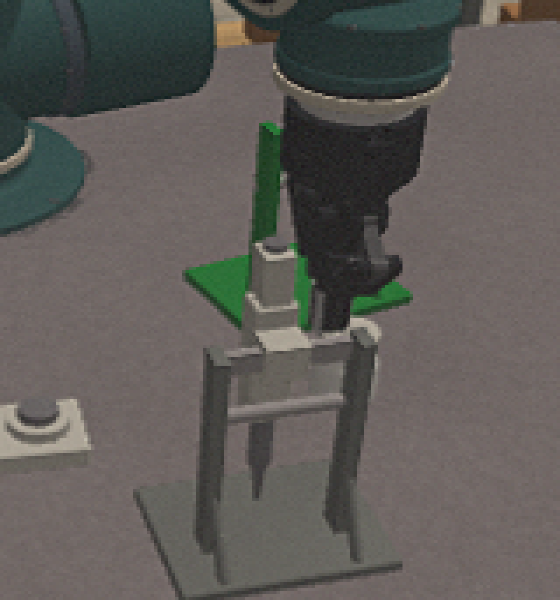

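View pics/w7.png

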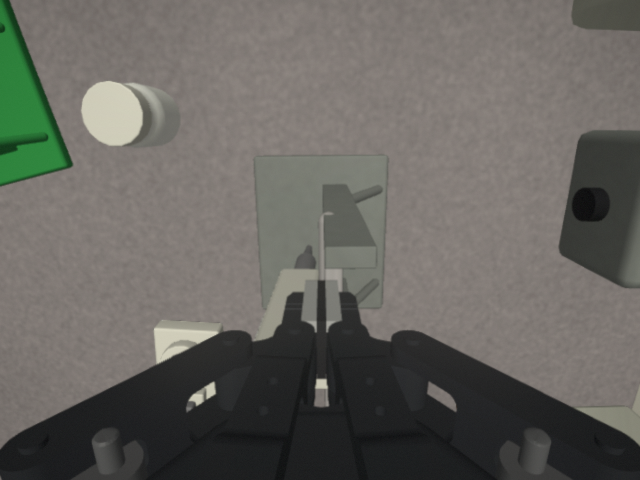

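Scene crop: the shut fingers stand between the hung handle and the +y leg, over the bar. Pushing slowly toward -y.

{"fn": "servo_tool", "kwargs": {"plan": [-1,-2,-2,0.005,-1,0,-3,0,0,-1,0,-3,0,0,-1,0,-3,0,0,-1,0,-2,0,0,-1]}}

```text
time: 7.42
position: [0.5842, 0.1439, 0.1955]
tcp_rot: [1.0, 0.004, 0.002, 0.001]
wrist_force: [-0.0, -0.5, 0.6]
grip_width: 0.0001
```

```bash
python3 st.py scene:s8 top:t8; python3 - <<'E'
from h import *
_,s=load('s8'); cv2.imwrite('pics/s8c.png',cv2.resize(s[120:320,280:440],None,fx=3.5,fy=3,interpolation=3))
E
```

```text
7.425 [0.5842 0.1439 0.1955] yaw 0.007237018706106153 F [-0.0077 -0.5114  0.633 ] M [0.1726 0.0982 0.0111] w 0.00014606299140633517 q [ 0.2005 -0.0338  1.6539 -0.0029  1.5174  0.1934]
```

View pics/s8c.png

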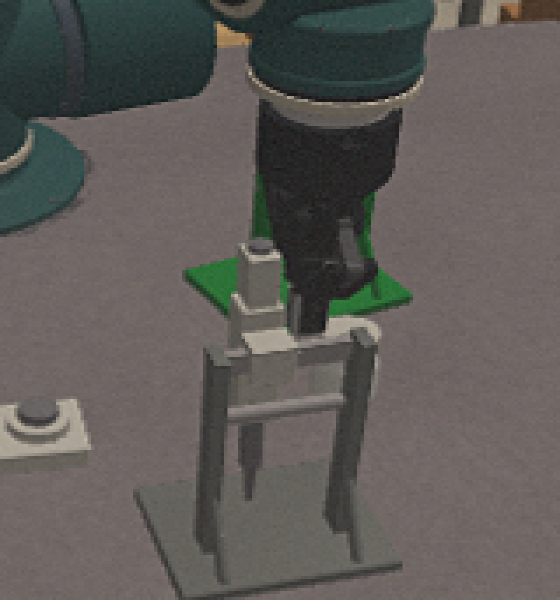

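The hung pipette is sliding upright, about 9 mm so far. Continuing.

{"fn": "servo_tool", "kwargs": {"plan": [0,-3,0,0,-1,0,-3,0,0,-1,0,-3,0,0,-1,0,-1,0,0,-1,0,0,0,0,-1]}}

```text
time: 8.15
position: [0.5842, 0.1332, 0.1955]
tcp_rot: [1.0, 0.004, 0.002, 0.001]
wrist_force: [-1.4, 0.7, 0.1]
grip_width: -0.0001
```

```bash
python3 st.py scene:s9 top:t9; python3 - <<'E'
from h import *
_,s=load('s9'); _,t=load('t9'); cv2.imwrite('pics/s9c.png',np.hstack([cv2.resize(s[170:310,310:400],None,fx=4,fy=4,interpolation=3),cv2.resize(t[180:260,240:320],None,fx=5,fy=7,interpolation=3)]))
E
```

```text
8.15 [0.5842 0.1332 0.1955] yaw 0.007189035535093216 F [-1.3586  0.6691  0.1222] M [ 0.1667  0.0957 -0.0077] w -8.369784088714597e-05 q [ 0.1831 -0.0392  1.6592 -0.0029  1.5175  0.176 ]
```

View pics/s9c.png

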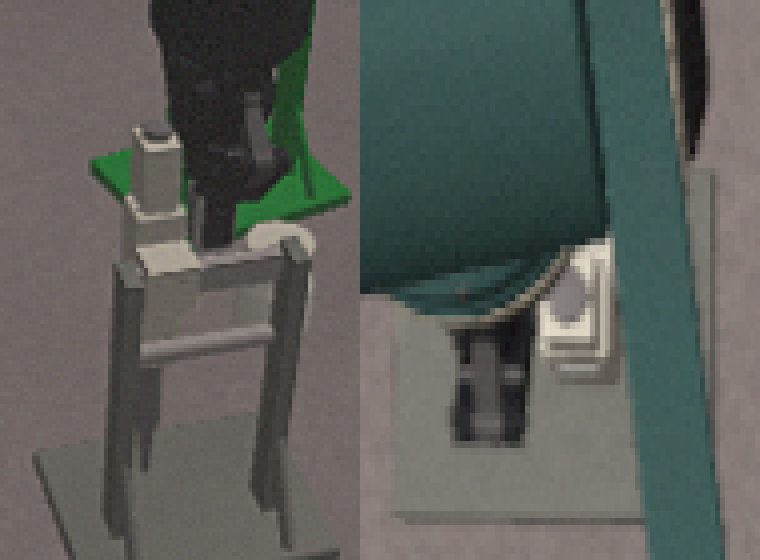

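Hung pipette is now beside the -y leg, still on the bar. Backing off and rising.

{"fn": "servo_tool", "kwargs": {"plan": [0,6,0,0,-1,0,2,30,0,-1,0,0,50,0,-1,0,0,50,0,-1,0,0,10,0,-1]}}

```text
time: 8.88
position: [0.5832, 0.1428, 0.338]
tcp_rot: [1.0, 0.004, 0.001, 0.001]
wrist_force: [0.3, -0.9, -1.0]
grip_width: 0.0001
```

```bash
python3 st.py wrist:w10; python3 - <<'E'
from h import *
_,t=load('w10'); cv2.imwrite('pics/w10c.png',cv2.resize(t[100:340,180:420],None,fx=2.5,fy=2.5,interpolation=3))
E
```

```text
8.875 [0.5832 0.1428 0.338 ] yaw 0.007748600308262106 F [ 0.2946 -0.9132 -1.    ] M [ 0.0577 -0.0105  0.0385] w 0.00011047700147524215 q [ 0.1993 -0.0552  1.4457 -0.0034  1.7494  0.191 ]
```

View pics/w10c.png

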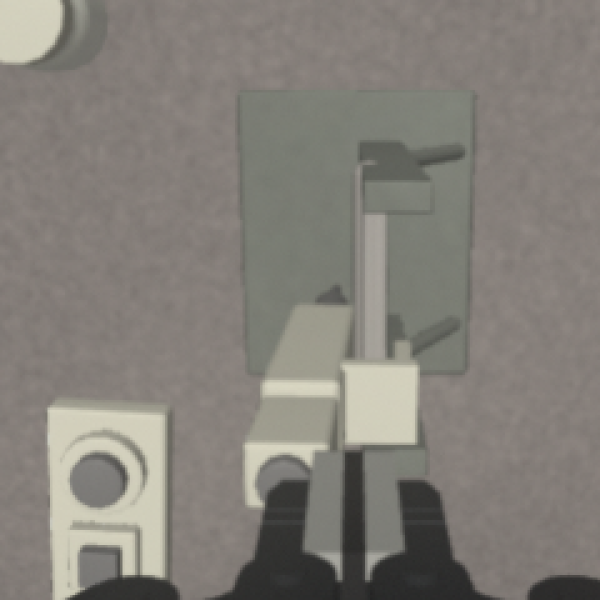

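```bash
python3 - <<'E'
from h import *
np.set_printoptions(precision=4,suppress=True)
k,_=load('w10'); f=lambda p:[p[0]/2.5+180-.3,p[1]/2.5+100-.3]
print(onz(k,[f(p) for p in[(342,362),(418,362),(346,444),(416,444)]],.198)); print(onz(k,[f(p) for p in[(363,213),(432,213),(386,213)]],.195))
E
```

```text
[[0.5791 0.1231 0.198 ]
 [0.6038 0.1233 0.198 ]
 [0.5806 0.0943 0.198 ]
 [0.604  0.0945 0.198 ]]
[[0.5854 0.1713 0.195 ]
 [0.6071 0.1715 0.195 ]
 [0.5926 0.1713 0.195 ]]
```

{"fn": "servo_tool", "kwargs": {"plan": [-3,-55,5,-0.052,0.4,-3,-58,2,-0.052,0.4,-3,-58,0,-0.052,0.4,-3,-58,0,-0.052,0.4,-3,-58,0,-0.052,0.4]}}

```text
time: 9.55
position: [0.5665, -0.1477, 0.3366]
tcp_rot: [0.992, -0.126, -0.004, 0.001]
wrist_force: [0.8, 0.6, 0.8]
grip_width: 0.0596
```

{"fn": "servo_tool", "kwargs": {"plan": [-3,-58,0,-0.052,0.4,-3,-58,0,-0.052,0.4,-3,-58,0,-0.052,0.4,-3,-45,0,-0.052,0.4,0,0,0,0,0.4]}}

```text
time: 10.18
position: [0.5517, -0.3764, 0.3263]
tcp_rot: [0.972, -0.234, -0.009, -0.001]
wrist_force: [0.2, 0.8, -0.4]
grip_width: 0.0594
```

```bash
python3 st.py wrist:w11
```

```text
10.175 [ 0.5517 -0.3764  0.3263] yaw -0.47264718317978394 F [ 0.1857  0.808  -0.3837] M [ 0.0201 -0.0012 -0.0152] w 0.059446255610770944 q [-0.6348  0.1026  1.304  -0.005   1.7518 -0.163 ]
```

View pics/w11.png

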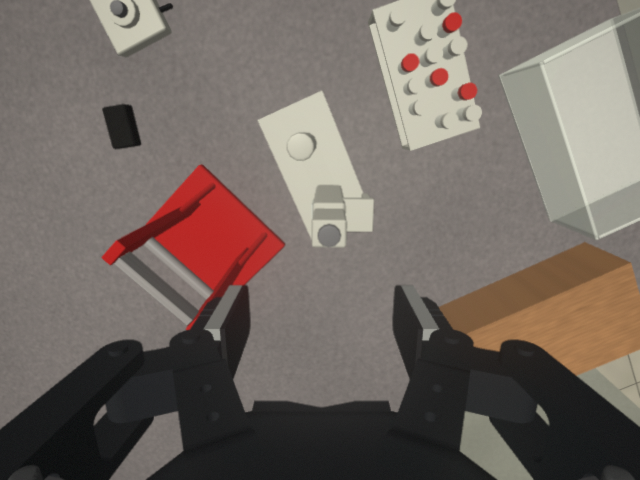

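w11: cap at (329,236), hook to the right at (358,215), pipette between the jaws' planes. I'll check its axis and yaw again from here.

```bash
python3 st.py; python3 - <<'E'
from h import *
_,t=load('w11'); cv2.imwrite('pics/w11c.png',cv2.resize(t[170:260,290:390],None,fx=6,fy=6,interpolation=3))
E
```

```text
10.225 [ 0.552  -0.3751  0.3265] yaw -0.47087524597911223 F [ 0.4003  0.7562 -0.0363] M [-0.03   -0.0214 -0.0038] w 0.05970709572587483 q [-0.633   0.1014  1.305  -0.0047  1.7519 -0.163 ]
```

View pics/w11c.png

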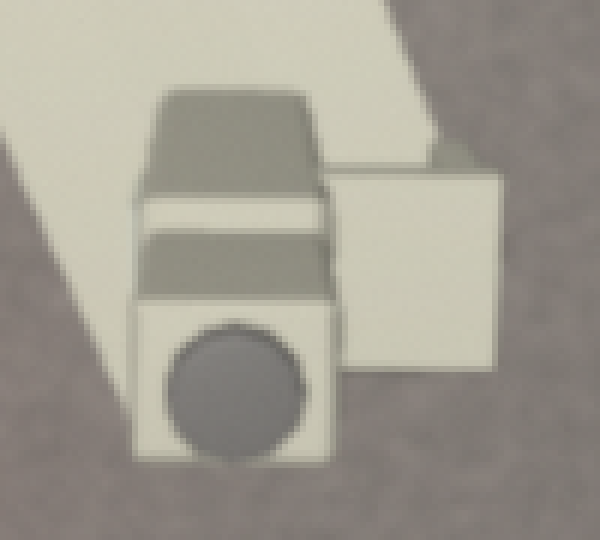

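```bash
python3 - <<'E'
from h import *
np.set_printoptions(precision=4,suppress=True)
k,_=load('w11'); f=lambda p:[p[0]/6+290-.4,p[1]/6+170-.4]
C=onz(k,[f(p) for p in[(133,300),(336,300),(332,461),(133,460)]],.23)
yaw=lambda v:np.arctan2(v[1],v[0])
print(C.mean(0),yaw(C[1]-C[0]),yaw(C[2]-C[3]),yaw(C[0]-C[3])-np.pi/2,yaw(C[1]-C[2])-np.pi/2)
print('cap',onz(k,[f((236,392))],.236))
H=onz(k,[f(p) for p in[(330,174),(502,176),(496,371),(345,370)]],.173)
print(H,yaw(H[1]-H[0]),yaw(H[2]-H[3]),yaw(H[1]-H[2])-np.pi/2)
print(k[2])
E
```

```text
[ 0.5549 -0.3759  0.23  ] -0.4679771404026749 -0.4720554952135474 -0.4790238935562374 -0.477514054400088
cap [[ 0.5553 -0.3756  0.236 ]]
[[ 0.5728 -0.37    0.173 ]
 [ 0.5937 -0.3809  0.173 ]
 [ 0.5813 -0.4057  0.173 ]
 [ 0.5625 -0.396   0.173 ]] -0.48013548445001136 -0.47427950742304437 -0.46321726182127887
[[ 0.8905  0.4328  0.1401  0.5846]
 [-0.4546  0.8578  0.2397 -0.315 ]
 [-0.0164 -0.2772  0.9607  0.4695]
 [ 0.      0.      0.      1.    ]]
```

Three views agree: axis (0.5551, -0.376), yaw -0.473, and the tool already stands at yaw -0.471. Descending to TCP z of about 0.193.

{"fn": "servo_tool", "kwargs": {"plan": [3,-1,-30,0,0.4,0,0,-35,0,0.4,0,0,-35,0,0.4,0,0,-20,0,0.4,0,0,0,0,0.4]}}

```text
time: 10.85
position: [0.5559, -0.3704, 0.2007]
tcp_rot: [0.973, -0.23, -0.009, -0.002]
wrist_force: [0.1, -1.7, 0.4]
grip_width: 0.06
```

```bash
python3 st.py wrist:w12
```

```text
10.85 [ 0.5559 -0.3704  0.2007] yaw -0.46464800421719415 F [ 0.1374 -1.6861  0.4155] M [-0.0303 -0.0114  0.0176] w 0.05995222379967049 q [-0.6244  0.1222  1.4843 -0.0038  1.554  -0.1596]
```

View pics/w12.png

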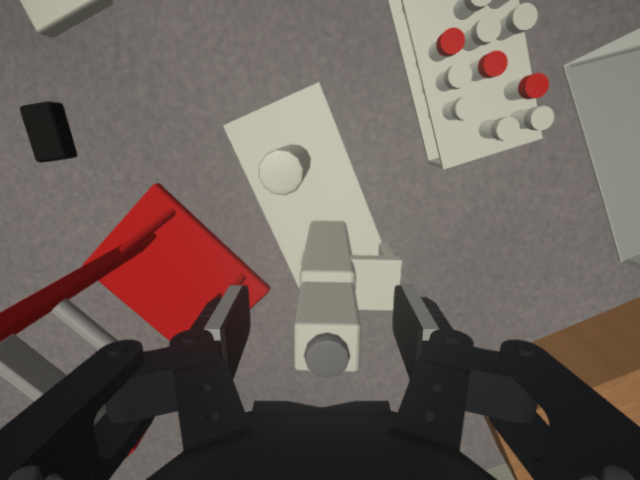

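{"fn": "servo_tool", "kwargs": {"plan": [0,-5,-4,-0.008,0.4,-1,-1,-3,0,0.4,0,0,0,0,0.4,0,0,0,0,0.4,0,0,0,0,0.4]}}

```text
time: 11.52
position: [0.5561, -0.3778, 0.1986]
tcp_rot: [0.972, -0.234, -0.006, -0.001]
wrist_force: [0.4, 0.2, -0.4]
grip_width: 0.0599
```

```bash
python3 st.py
```

```text
11.525 [ 0.5561 -0.3778  0.1986] yaw -0.47336293012578534 F [ 0.3661  0.2183 -0.365 ] M [ 0.0079 -0.0092 -0.0545] w 0.05989293050649341 q [-0.6331  0.128   1.4814 -0.0038  1.5445 -0.1596]
```

{"fn": "servo_tool", "kwargs": {"plan": [-1,2,-5,0,0.4,0,0,-1,0,0.4,0,0,0,0,0.0,0,0,0,0,-0.2,0,0,0,0,-0.2], "squeeze": 30}}

```text
time: 12.15
position: [0.555, -0.3756, 0.1921]
tcp_rot: [0.972, -0.234, -0.006, -0.001]
wrist_force: [-0.3, 0.0, -0.2]
grip_width: 0.0344
```

```bash
python3 st.py wrist:w13
```

```text
12.15 [ 0.555  -0.3756  0.1921] yaw -0.47328291304541353 F [-0.2785  0.0081 -0.2363] M [ 0.0198  0.0116 -0.0048] w 0.03441738735625648 q [-0.6314  0.1259  1.4942 -0.0037  1.534  -0.158 ]
```

View pics/w13.png

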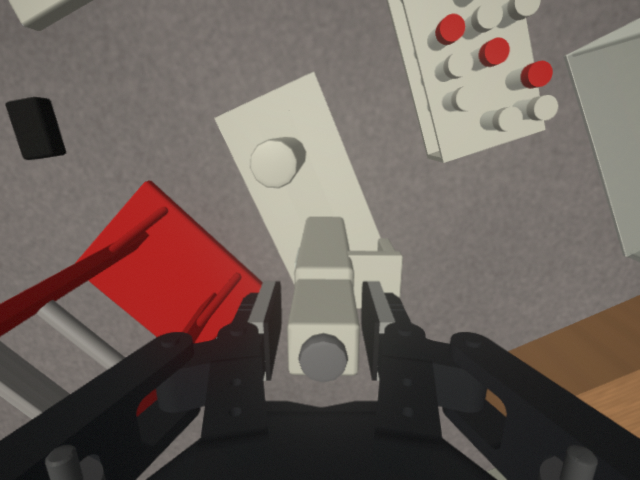

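Jaws are centred on the head (cap at (323,357), pads at 280 and 365). Closing.

{"fn": "servo_tool", "kwargs": {"plan": [0,0,1,0,-0.6,0,0,0,0,-1,0,0,0,0,-1,0,0,0,0,-1,0,0,0,0,-1], "squeeze": 35}}

```text
time: 12.82
position: [0.5551, -0.3756, 0.1931]
tcp_rot: [0.972, -0.234, -0.006, -0.001]
wrist_force: [1.0, 0.2, -1.1]
grip_width: 0.0236
```

{"fn": "servo_tool", "kwargs": {"plan": [0,0,10,0,-1,0,0,25,0,-1,0,0,25,0,-1,0,0,25,0,-1,0,0,15,0,-1]}}

```text
time: 13.45
position: [0.5548, -0.3754, 0.2973]
tcp_rot: [0.972, -0.234, -0.007, -0.001]
wrist_force: [0.5, -1.1, -1.2]
grip_width: 0.0235
```

```bash
python3 st.py wrist:w14 scene:s14; python3 - <<'E'
from h import *
_,s=load('s14');cv2.imwrite('pics/s14c.png',cv2.resize(s[130:340,50:200],None,fx=3.5,fy=2.8,interpolation=3))
E
```

```text
13.45 [ 0.5548 -0.3754  0.2973] yaw -0.47330041747578927 F [ 0.5224 -1.0761 -1.1912] M [-0.0355  0.0033  0.0319] w 0.023482080810871664 q [-0.6314  0.1035  1.3494 -0.0036  1.7013 -0.1585]
```

View pics/w14.png

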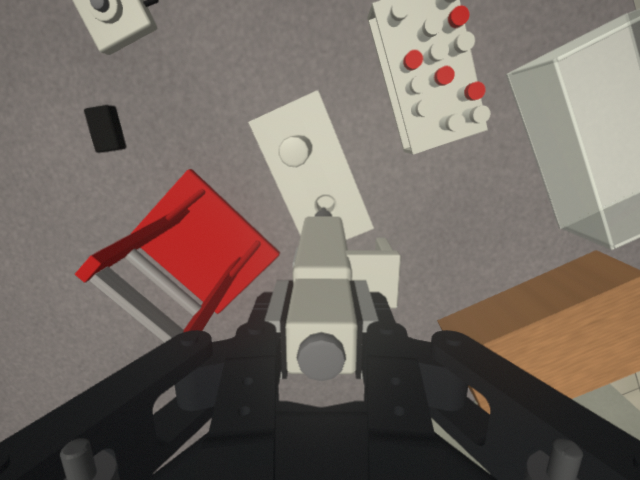

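View pics/s14c.png

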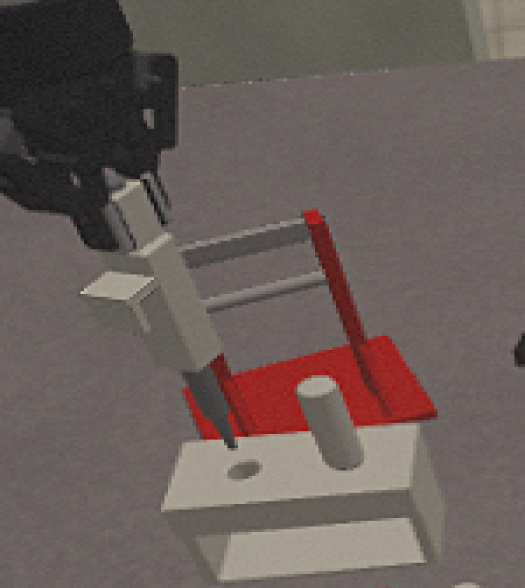

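Grasped cleanly: opening 23.5 mm, pipette square in the jaws and clear of the hole. Rising until the tip clears the rod, then going across to a staging point on the robot's side of the bar.

{"fn": "servo_tool", "kwargs": {"plan": [0,0,30,0,-1,-5,0,35,0,-1,-5,10,20,0.04,-1,-8,40,2,0.05,-1,-8,50,0,0.05,-1]}}

```text
time: 14.18
position: [0.5275, -0.2741, 0.3799]
tcp_rot: [0.987, -0.163, -0.01, -0.002]
wrist_force: [0.1, -0.7, -0.7]
grip_width: 0.0234
```

{"fn": "servo_tool", "kwargs": {"plan": [-8,55,0,0.06,-1,-8,55,0,0.06,-1,-8,55,0,0.06,-1,-8,55,0,0.06,-1,-4,55,0,0.06,-1]}}

```text
time: 14.8
position: [0.4867, 0.0107, 0.3749]
tcp_rot: [1.0, -0.005, -0.013, -0.001]
wrist_force: [1.1, 0.2, -1.2]
grip_width: 0.0237
```

```bash
python3 st.py
```

```text
14.8 [0.4867 0.0107 0.3749] yaw -0.01012565961558153 F [ 1.0718  0.2456 -1.203 ] M [-0.0091 -0.0724 -0.0106] w 0.023712610711918495 q [-0.0308 -0.2784  1.5825  0.0006  1.8628 -0.0205]
```

{"fn": "servo_tool", "kwargs": {"plan": [2,40,0,0.008,-1,2,40,0,0.006,-1,2,35,0,0,-1,1,20,0,0,-1,0,0,0,0,-1]}}

```text
time: 15.42
position: [0.4895, 0.1548, 0.3705]
tcp_rot: [1.0, 0.01, -0.015, -0.0]
wrist_force: [0.2, 0.0, -2.0]
grip_width: 0.0236
```

```bash
python3 st.py
```

```text
15.425 [0.4895 0.1548 0.3705] yaw 0.020374137308002978 F [ 0.2256  0.0424 -1.9614] M [ 0.0251 -0.044   0.0698] w 0.023623913760345172 q [ 0.2522 -0.2198  1.5419  0.0082  1.8483  0.234 ]
```

{"fn": "servo_tool", "kwargs": {"plan": [5,-3,-20,-0.013,-1,5,0,-25,0,-1,5,0,-25,0,-1,0,0,-25,0,-1,0,0,-10,0,-1]}}

```text
time: 16.05
position: [0.5042, 0.147, 0.2556]
tcp_rot: [1.0, 0.002, -0.017, 0.0]
wrist_force: [-0.7, 0.9, -1.7]
grip_width: 0.0238
```

```bash
python3 st.py scene:s15 wrist:w15; python3 - <<'E'
from h import *
np.set_printoptions(precision=4,suppress=True)
_,s=load('s15');cv2.imwrite('pics/s15c.png',cv2.resize(s[100:320,270:430],None,fx=3.5,fy=2.7,interpolation=3))
k,_=load('top0'); print('jar',onz(k,[(226,291)],.07)); print(load('w15')[0][2])
E
```

```text
16.05 [0.5042 0.147  0.2556] yaw 0.0034721770298597153 F [-0.7397  0.8593 -1.6643] M [-0.0318 -0.0383 -0.0056] w 0.023812133951474957 q [ 0.2314 -0.1975  1.7071  0.0069  1.6645  0.2284]
jar [[0.4374 0.2406 0.07  ]]
[[ 0.9994 -0.0131  0.0308  0.5075]
 [ 0.0041  0.961   0.2763  0.2171]
 [-0.0332 -0.2761  0.9606  0.3981]
 [ 0.      0.      0.      1.    ]]
```

View pics/s15c.png

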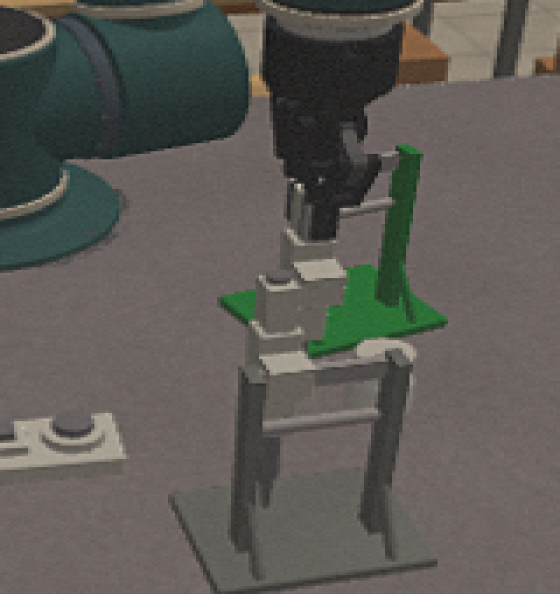

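View pics/w15.png

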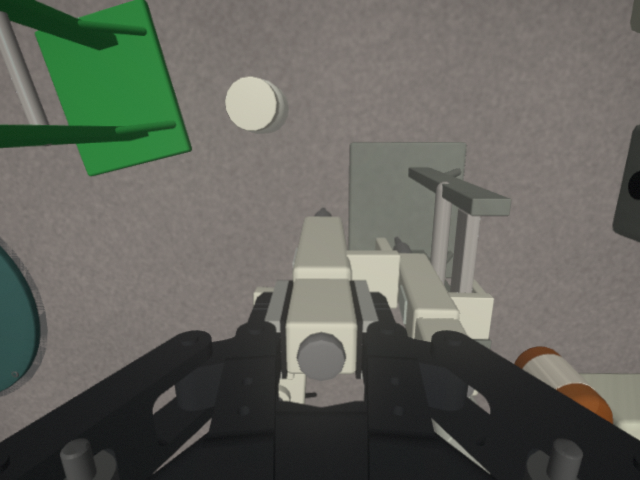

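Scene view: the pipette hangs in the jaws in front of the bar, on the +y side of the hung one, its lip above bar level. Advancing over the bar.

{"fn": "servo_tool", "kwargs": {"plan": [10,4,3,0.004,-1,10,0,1,0,-1,10,0,1,0,-1,8,0,0,0,-1,0,0,0,0,-1]}}

```text
time: 16.77
position: [0.5464, 0.1515, 0.2646]
tcp_rot: [1.0, 0.004, -0.014, -0.0]
wrist_force: [-0.7, 1.1, -0.9]
grip_width: 0.0239
```

```bash
python3 st.py
```

```text
16.775 [0.5464 0.1515 0.2646] yaw 0.007755991334684088 F [-0.7133  1.0627 -0.9329] M [-0.0074  0.0263  0.0219] w 0.02394587807936101 q [ 0.2222 -0.1085  1.6135  0.0065  1.6648  0.215 ]
```

{"fn": "servo_tool", "kwargs": {"plan": [8,0,0,0,-1,8,0,0,0,-1,5,0,0,0,-1,0,0,0,0,-1,0,0,0,0,-1]}}

```text
time: 17.4
position: [0.5687, 0.1515, 0.2644]
tcp_rot: [1.0, 0.004, -0.015, -0.0]
wrist_force: [0.2, 1.0, -1.6]
grip_width: 0.0233
```

```bash
python3 st.py scene:s16 wrist:w16; python3 - <<'E'
from h import *
_,s=load('s16');_,w=load('w16');cv2.imwrite('pics/s16c.png',np.hstack([cv2.resize(s[150:310,310:410],None,fx=3.5,fy=3.5,interpolation=3),cv2.resize(w[160:400,250:520],(420,560),interpolation=3)]))
E
```

```text
17.4 [0.5687 0.1515 0.2644] yaw 0.00783512464234568 F [ 0.2223  0.9684 -1.5593] M [ 0.0095 -0.0669 -0.0512] w 0.02329286473814442 q [ 0.214  -0.061   1.5691  0.0063  1.6621  0.2067]
```

View pics/s16c.png

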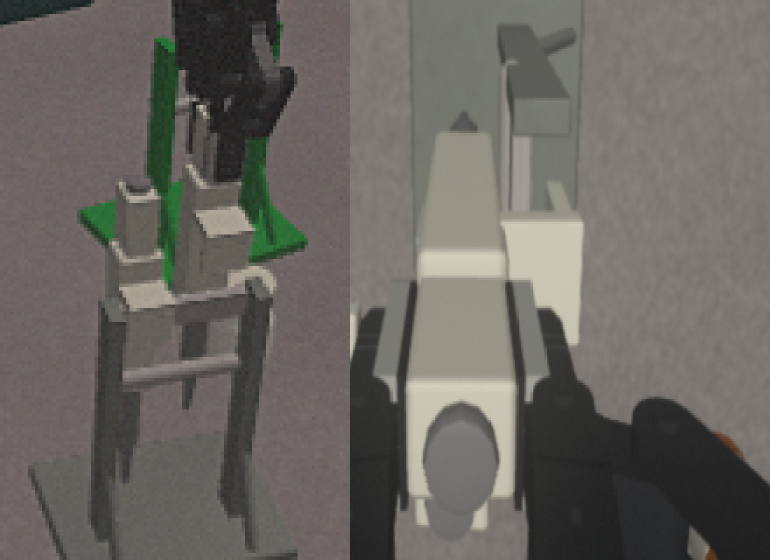

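```bash
python3 - <<'E'
from h import *
from scipy.spatial.transform import Rotation as Ro
np.set_printoptions(precision=1,suppress=True)
k,w=load('w16'); o=robot.get_obs(); R=Ro.from_quat(o['tcp_rot']).as_matrix()
ax=np.c_[R[:,0],-R[:,1],-R[:,2]]
def P(l): return o['position']+ax@(np.array(l)/1000-[0,0,.1031])
pts=[(37,14,83),(37,-14,83),(13,14,83),(13,14,100),(0,0,146)]
for p in pts: print(p,proj(k,P(p)))
print('bar near/far +y end',proj(k,[[.586,.1716,.19],[.5938,.1716,.19]]))
for p in [(29,0,53),(13,0,75),(13,0,17),(21,0,75)]: print(p,P(p)*1000)
u=w[200:270,300:380].copy(); 
for p in pts[:4]:
    x,y=proj(k,P(p))[0]; cv2.circle(w,(int(round(x)),int(round(y))),1,(0,0,255),-1)
for q in([.586,.1716,.19],[.5938,.1716,.19]):
    x,y=proj(k,q)[0]; cv2.circle(w,(int(round(x)),int(round(y))),1,(255,0,0),-1)
cv2.imwrite('pics/w16p.png',cv2.resize(w[170:330,270:410],None,fx=4,fy=3.7,interpolation=3))
E
```

```text
(37, 14, 83) [[401.4 253.5]]
(37, -14, 83) [[397.9 307.1]]
(13, 14, 83) [[350.7 253.5]]
(13, 14, 100) [[353.9 266.4]]
(0, 0, 146) [[324.4 359.3]]
bar near/far +y end [[355.  215.7]
 [367.8 215.9]]
(29, 0, 53) [596.1 151.8 213.6]
(13, 0, 75) [580.8 151.6 236. ]
(13, 0, 17) [579.1 151.6 178.1]
(21, 0, 75) [588.8 151.7 235.8]
```

View pics/w16p.png

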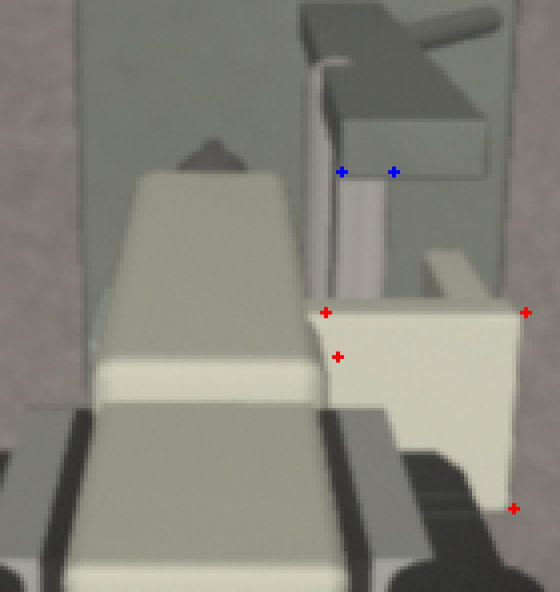

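The projected pose matches within about 2 px. Lip clearance (about 1.5 mm) is tighter than handle-to-rail (about 4 mm), so I shift +1.5 mm and lower.

{"fn": "servo_tool", "kwargs": {"plan": [2,0,0,0,-1,0,0,-10,0,-1,0,0,-10,0,-1,0,0,-5,0,-1,0,0,0,0,-1]}}

```text
time: 18.12
position: [0.5702, 0.1515, 0.2371]
tcp_rot: [1.0, 0.004, -0.015, 0.0]
wrist_force: [0.5, 0.1, -1.4]
grip_width: 0.0237
```

```bash
python3 st.py
```

```text
18.125 [0.5702 0.1515 0.2371] yaw 0.007991618551447394 F [ 0.5329  0.0636 -1.3501] M [-0.0417 -0.0332 -0.0153] w 0.02372360454752099 q [ 0.2134 -0.0518  1.6043  0.0062  1.6184  0.2057]
```

{"fn": "servo_tool", "kwargs": {"plan": [0,0,-5,0,-1,0,0,-5,0,-1,0,0,-4,0,-1,0,0,-1,0,-1,0,0,0,0,-1]}}

```text
time: 18.75
position: [0.5703, 0.1515, 0.2214]
tcp_rot: [1.0, 0.004, -0.015, -0.0]
wrist_force: [-0.4, 0.0, -0.9]
grip_width: 0.0235
```

```bash
python3 st.py scene:s17; python3 - <<'E'
from h import *
_,s=load('s17');cv2.imwrite('pics/s17c.png',cv2.resize(s[150:310,310:410],None,fx=3.5,fy=3.5,interpolation=3))
E
```

```text
18.75 [0.5703 0.1515 0.2214] yaw 0.007943927643596126 F [-0.4101  0.0164 -0.9376] M [ 0.0359 -0.0332  0.0254] w 0.023536662866234476 q [ 0.2134 -0.0476  1.6255  0.0062  1.5925  0.2055]
```

View pics/s17c.png

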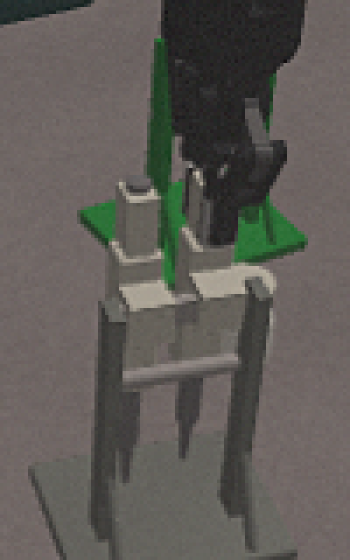

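The hook is over the bar with no side force. Lowering the last couple of mm.

{"fn": "servo_tool", "kwargs": {"plan": [0,0,-1,0,-1,0,0,-1,0,-1,0,0,-1,0,-1,0,0,0,0,-1,0,0,0,0,-1]}}

```text
time: 19.42
position: [0.5704, 0.1516, 0.2186]
tcp_rot: [1.0, 0.004, -0.014, -0.0]
wrist_force: [-0.8, -0.2, -1.5]
grip_width: 0.0235
```

```bash
python3 st.py
```

```text
19.425 [0.5704 0.1516 0.2186] yaw 0.007983275133508742 F [-0.7589 -0.1768 -1.4992] M [ 0.0219 -0.0006 -0.0185] w 0.02350751009871666 q [ 0.2134 -0.0468  1.6293  0.0062  1.5874  0.2055]
```

{"fn": "servo_tool", "kwargs": {"plan": [0,0,-1,0,-1,0,0,-1,0,-1,0,0,0,0,-1,0,0,0,0,-0.35,0,0,0,0,-0.2]}}

```text
time: 20.05
position: [0.5706, 0.1516, 0.2183]
tcp_rot: [1.0, 0.004, -0.014, -0.0]
wrist_force: [0.7, 1.0, 0.1]
grip_width: 0.0338
```

```bash
python3 st.py scene:s18 wrist:w18; python3 - <<'E'
from h import *
_,s=load('s18');_,w=load('w18');cv2.imwrite('pics/s18c.png',np.hstack([cv2.resize(s[150:310,310:410],None,fx=3.5,fy=3.5,interpolation=3),cv2.resize(w[160:400,250:520],(420,560),interpolation=3)]))
E
```

```text
20.05 [0.5706 0.1516 0.2183] yaw 0.008010843762184165 F [0.6784 1.0127 0.0729] M [0.0565 0.0381 0.0371] w 0.03378122440838471 q [ 0.2134 -0.0475  1.6304  0.0063  1.5852  0.2054]
```

View pics/s18c.png

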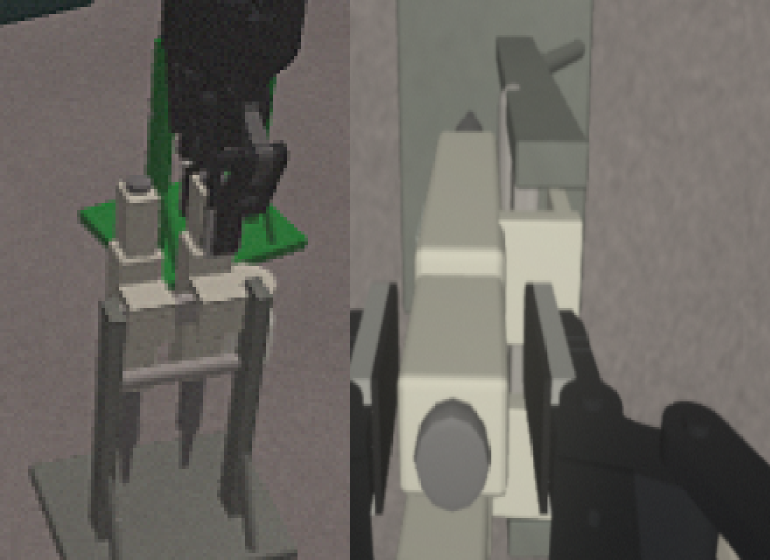

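Released: it hangs on the bar and the head has settled about 2 mm toward the robot. I'll open a bit more and withdraw straight up.

{"fn": "servo_tool", "kwargs": {"plan": [-2,0,0,0,0.05,-1,0,0,0,0.15,0,0,0,0,0.15,0,0,15,0,0.15,0,0,25,0,0.15]}}

```text
time: 20.78
position: [0.5668, 0.1515, 0.2587]
tcp_rot: [1.0, 0.004, -0.015, -0.0]
wrist_force: [-0.2, 0.3, 1.2]
grip_width: 0.0489
```

{"fn": "servo_tool", "kwargs": {"plan": [0,0,40,0,0.15,0,0,30,0,0.15,0,0,15,0,0.15,0,0,0,0,0.15,0,0,0,0,0.15]}}

```text
time: 21.4
position: [0.5667, 0.1515, 0.3503]
tcp_rot: [1.0, 0.004, -0.013, -0.0]
wrist_force: [0.4, -0.1, -0.1]
grip_width: 0.0491
```

```bash
python3 st.py scene:s19 wrist:w19; python3 - <<'E'
from h import *
_,s=load('s19');_,w=load('w19');cv2.imwrite('pics/s19c.png',np.hstack([cv2.resize(s[150:310,310:410],None,fx=3.5,fy=3.5,interpolation=3),cv2.resize(w[160:400,250:520],(420,560),interpolation=3)]))
E
```

```text
21.4 [0.5667 0.1515 0.3503] yaw 0.008009658541551902 F [ 0.4442 -0.1456 -0.1448] M [ 0.0751  0.0088 -0.0204] w 0.04913089138486286 q [ 0.2146 -0.0669  1.4374  0.0065  1.7966  0.2079]
```

View pics/s19c.png

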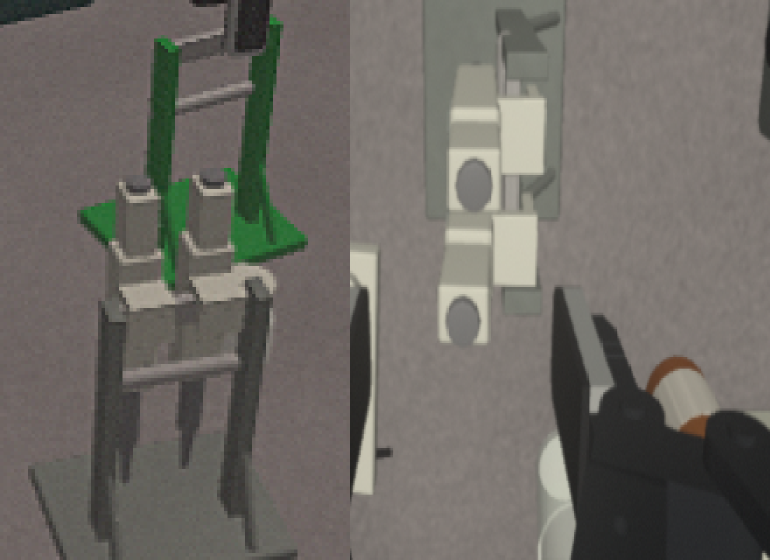

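Both pipettes hang side by side with a clear gap. On to the keys.

{"fn": "servo_tool", "kwargs": {"plan": [-25,-50,0,0,-1,-25,-50,0,0,-1,-25,-50,0,0,-1,-25,-50,-15,0,-1,-10,-20,-35,0,-1]}}

```text
time: 22.12
position: [0.453, -0.0729, 0.2955]
tcp_rot: [1.0, 0.006, -0.015, 0.0]
wrist_force: [-0.3, 0.1, -0.5]
grip_width: 0.0
```

{"fn": "servo_tool", "kwargs": {"plan": [0,0,-30,0,-1,0,0,-20,0,-1,0,0,0,0,-1,0,0,0,0,-1,0,0,0,0,-1]}}

```text
time: 22.75
position: [0.4518, -0.0737, 0.242]
tcp_rot: [1.0, 0.005, -0.017, -0.0]
wrist_force: [0.5, 0.6, 0.1]
grip_width: -0.0002
```

```bash
python3 st.py wrist:w20
```

```text
22.75 [ 0.4518 -0.0737  0.242 ] yaw 0.009826820238614758 F [0.4523 0.5834 0.1172] M [ 0.0053 -0.0081 -0.0378] w -0.00020652269233273286 q [-0.213  -0.3508  1.8515 -0.0071  1.6733 -0.2234]
```

View pics/w20.png

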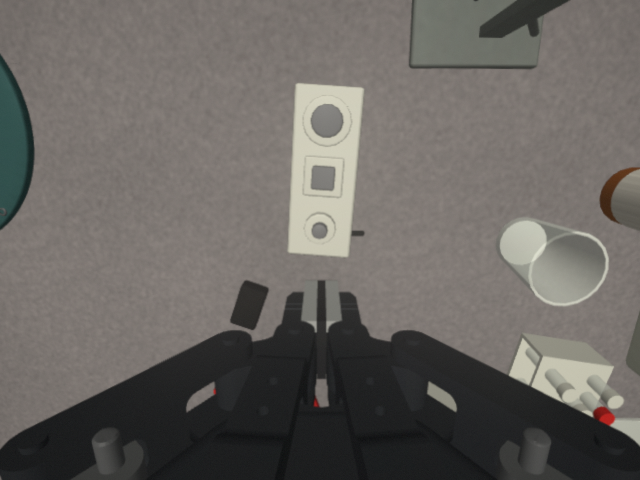

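w20: small key at (319,230), square at (323,178), large at (327,121). I'll measure, lower, and measure again.

{"fn": "servo_tool", "kwargs": {"plan": [-3,-5,-30,0,-1,-3,-5,-30,0,-1,0,-5,-20,0,-1,0,0,0,0,-1,0,0,0,0,-1]}}

```text
time: 23.42
position: [0.4475, -0.089, 0.164]
tcp_rot: [1.0, 0.005, -0.014, 0.001]
wrist_force: [-0.1, -0.3, 1.4]
grip_width: -0.0002
```

```bash
cat > key.py <<'E'
from h import *
np.set_printoptions(precision=4,suppress=True)
def keys(f):
    k,w=load(f); hsv=cv2.cvtColor(w,cv2.COLOR_BGR2HSV); out=[]
    pn=((w.min(2)>165)).astype(np.uint8); 
    n,l,s,c=cv2.connectedComponentsWithStats(pn)
    cand=[i for i in range(1,n)]
    tgt=proj(k,[[.443,-.047,.03]])[0]
    i=min(cand,key=lambda i:np.linalg.norm(c[i]-tgt) if s[i][4]>500 else 1e9)
    cn=max(cv2.findContours((l==i).astype(np.uint8),0,2)[0],key=cv2.contourArea)
    m=np.zeros(pn.shape,np.uint8); cv2.drawContours(m,[cv2.convexHull(cn)],-1,1,-1)
    g=(m==1)&(w.max(2)<150)
    n,l,s,c=cv2.connectedComponentsWithStats(cv2.erode(g.astype(np.uint8),np.ones((3,3))))
    r=[(s[i][4],c[i]) for i in range(1,n) if s[i][4]>40]
    r.sort(key=lambda t:-t[0]); return k,r
E
python3 st.py wrist:w21; python3 - <<'E'
from key import *
for f in('w20','w21'):
    k,r=keys(f)
    for a,c in r[:5]: print(f,a,c,onz(k,[c],.042))
E
```

```text
23.425 [ 0.4475 -0.089   0.164 ] yaw 0.01088492815350265 F [-0.0976 -0.3497  1.427 ] M [ 0.0084 -0.0144  0.0067] w -0.00024222471294358118 q [-0.2471 -0.3348  1.9652 -0.008   1.5376 -0.2577]
w20 726 [326.6804 120.4959] [[0.4485 0.0051 0.042 ]]
w20 447 [322.5951 177.6174] [[ 0.4454 -0.0462  0.042 ]]
w20 145 [319.0483 229.9655] [[ 0.4425 -0.0971  0.042 ]]
w21 1337 [330.2132  94.2319] [[0.4483 0.0049 0.042 ]]
w21 797 [324.7854 169.6023] [[ 0.4453 -0.0462  0.042 ]]
w21 266 [320.0075 237.203 ] [[ 0.4425 -0.097   0.042 ]]
```

View pics/w21.png

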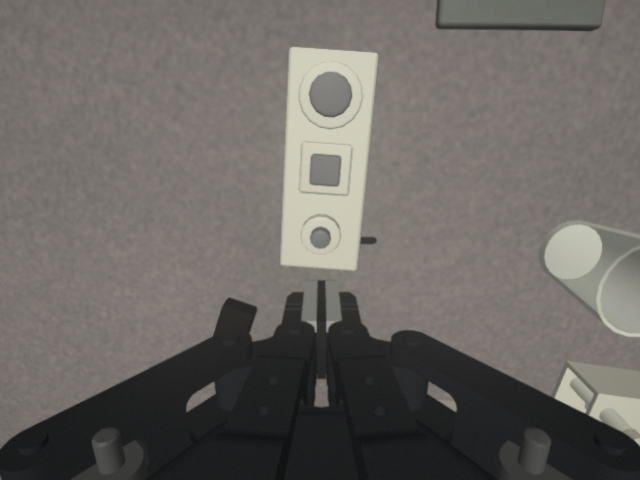

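Two heights agree at z = 0.042: small (0.4425, -0.0970), square (0.4453, -0.0462), large (0.4484, 0.005), spaced 51–52 mm. Coming down over the small key.

{"fn": "servo_tool", "kwargs": {"plan": [-5,-8,-20,0,-1,0,0,-30,0,-1,0,0,-30,0,-1,0,0,-20,0,-1,0,0,0,0,-1]}}

```text
time: 24.1
position: [0.441, -0.0985, 0.059]
tcp_rot: [1.0, 0.006, -0.013, 0.001]
wrist_force: [-0.0, 0.4, 1.1]
grip_width: -0.0
```

```bash
python3 st.py
```

```text
24.1 [ 0.441  -0.0985  0.059 ] yaw 0.011313724092768204 F [-0.0377  0.3618  1.1058] M [-0.0149  0.0051 -0.0063] w -3.5441892689755036e-06 q [-0.2704 -0.2699  2.0902 -0.0092  1.3459 -0.2796]
```

{"fn": "servo_tool", "kwargs": {"plan": [2,2,-8,0,-1,0,0,-5,0,-1,0,0,-3,0,-1,0,0,-2,0,-1,0,0,0,0,-1]}}

```text
time: 24.72
position: [0.444, -0.0969, 0.0418]
tcp_rot: [1.0, 0.006, -0.012, 0.001]
wrist_force: [-0.6, 0.3, 1.5]
grip_width: 0.0001
```

```bash
python3 st.py scene:s22; python3 - <<'E'
from h import *
_,s=load('s22');cv2.imwrite('pics/s22c.png',cv2.resize(s[190:300,210:330],None,fx=5,fy=5,interpolation=3))
E
```

```text
24.725 [ 0.444  -0.0969  0.0418] yaw 0.011353339067277781 F [-0.5735  0.3463  1.5351] M [0.0631 0.1175 0.021 ] w 0.00013720721061087502 q [-0.2652 -0.2473  2.102  -0.0092  1.3087 -0.2742]
```

View pics/s22c.png

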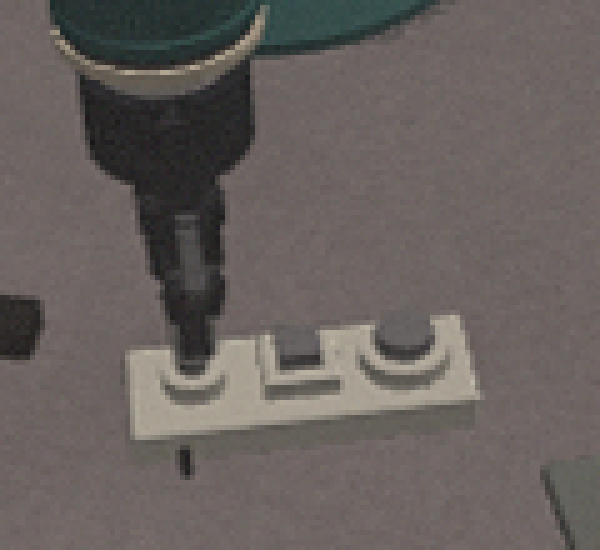

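Fingers are on the small key at z 0.0418. Pressing.

{"fn": "servo_tool", "kwargs": {"plan": [0,0,-3,0,-1,0,0,-3,0,-1,0,0,-2,0,-1,0,0,-2,0,-1,0,0,-1,0,-1]}}

```text
time: 25.4
position: [0.4449, -0.0971, 0.0357]
tcp_rot: [1.0, 0.006, -0.011, 0.002]
wrist_force: [-8.9, 2.0, 16.8]
grip_width: 0.0
```

```bash
python3 st.py
```

```text
25.4 [ 0.4449 -0.0971  0.0357] yaw 0.011471304014981148 F [-8.8921  1.9635 16.8317] M [ 0.2657  1.6451 -0.0098] w 1.6978485406953106e-05 q [-0.2651 -0.2388  2.1058 -0.0094  1.2953 -0.2739]
```

Bottomed: z 0.0357 at 17 N, well over the spring's 4 N. Rising, so the key comes up.

{"fn": "servo_tool", "kwargs": {"plan": [0,0,8,0,-1,0,0,15,0,-1,0,0,20,0,-1,0,0,20,0,-1,0,0,5,0,-1]}}

```text
time: 26.02
position: [0.4448, -0.0971, 0.1071]
tcp_rot: [1.0, 0.006, -0.011, 0.002]
wrist_force: [-0.3, 0.1, -0.2]
grip_width: -0.0003
```

{"fn": "servo_tool", "kwargs": {"plan": [1,25,0,0,-1,1,30,0,0,-1,1,30,0,0,-1,1,17,0,0,-1,0,0,0,0,-1]}}

```text
time: 26.65
position: [0.4481, 0.0076, 0.1058]
tcp_rot: [1.0, 0.005, -0.011, 0.002]
wrist_force: [-0.0, -0.5, -0.1]
grip_width: -0.0002
```

```bash
python3 st.py scene:s23 wrist:w23; python3 - <<'E'
from h import *
_,s=load('s23');cv2.imwrite('pics/s23c.png',cv2.resize(s[190:300,210:330],None,fx=5,fy=5,interpolation=3))
E
```

```text
26.65 [0.4481 0.0076 0.1058] yaw 0.010337648166013088 F [-0.0373 -0.493  -0.0932] M [ 0.0089 -0.0431  0.0064] w -0.00023138555776476024 q [-0.0373 -0.3223  2.0514 -0.0043  1.4352 -0.047 ]
```

View pics/s23c.png

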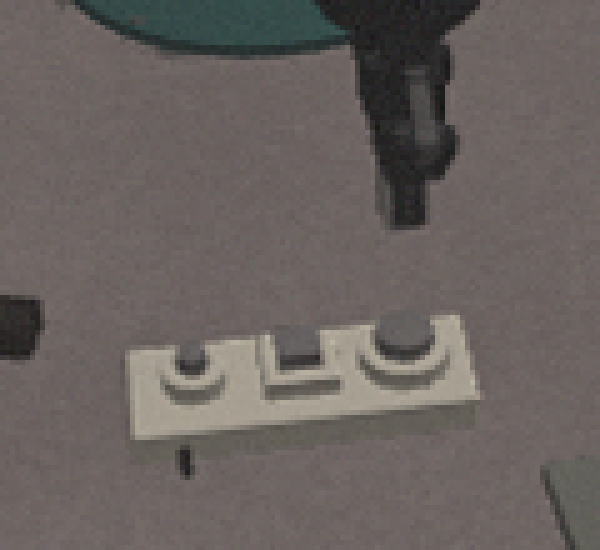

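The small key is back up, all three stand. Now down on the large key.

{"fn": "servo_tool", "kwargs": {"plan": [0,-2,-20,0,-1,0,0,-25,0,-1,0,0,-10,0,-1,0,0,-5,0,-1,0,0,0,0,-1]}}

```text
time: 27.38
position: [0.4486, 0.0016, 0.0452]
tcp_rot: [1.0, 0.003, -0.011, 0.002]
wrist_force: [0.5, -0.0, 0.1]
grip_width: -0.0001
```

```bash
python3 st.py
```

```text
27.375 [0.4486 0.0016 0.0452] yaw 0.005983620466705986 F [ 0.4683 -0.0414  0.1044] M [-0.0046  0.0523 -0.0064] w -0.00013700444811535402 q [-0.0499 -0.2663  2.1112 -0.0053  1.3181 -0.0545]
```

{"fn": "servo_tool", "kwargs": {"plan": [0,3,-2,0,-1,0,0,-4,0,-1,0,0,-3,0,-1,0,0,-2,0,-1,0,0,-2,0,-1]}}

```text
time: 28.0
position: [0.4498, 0.0048, 0.0353]
tcp_rot: [1.0, 0.003, -0.009, 0.002]
wrist_force: [-19.2, 0.7, 38.1]
grip_width: 0.0003
```

```bash
python3 st.py
```

```text
28.0 [0.4498 0.0048 0.0353] yaw 0.006282101129065807 F [-19.1788   0.7109  38.0706] M [ 0.0931  3.3959 -0.033 ] w 0.0002972299738486867 q [-0.0427 -0.2539  2.1186 -0.0054  1.2956 -0.0475]
```

Large key is bottomed (38 N through the fingertips). Releasing and moving up and clear.

{"fn": "servo_tool", "kwargs": {"plan": [0,0,10,0,-1,0,0,25,0,-1,0,0,40,0,-1,0,-20,50,0,-1,-10,-50,50,0,-1]}}

```text
time: 28.62
position: [0.4394, -0.0584, 0.2056]
tcp_rot: [1.0, 0.005, -0.012, 0.002]
wrist_force: [0.5, -0.5, -1.3]
grip_width: 0.0001
```

{"fn": "servo_tool", "kwargs": {"plan": [-10,-50,40,0,-1,-10,-50,0,0,-1,-10,-50,0,0,-1,0,0,0,0,-1,0,0,0,0,-1]}}

```text
time: 29.25
position: [0.4086, -0.2123, 0.2488]
tcp_rot: [1.0, 0.004, -0.009, 0.003]
wrist_force: [0.1, -0.3, 0.7]
grip_width: 0.0001
```

```bash
python3 st.py scene:s25 top:t25; python3 - <<'E'
from h import *
np.set_printoptions(precision=4,suppress=True)
ks,s=load('s25');kt,t=load('t25');_,t0=load('top0')
cv2.imwrite('pics/f1.png',np.hstack([cv2.resize(s[180:320,310:410],None,fx=4,fy=4,interpolation=3),cv2.resize(t[190:260,240:320],(400,560),interpolation=3)]))
cv2.imwrite('pics/f2.png',cv2.resize(s[190:300,210:330],None,fx=5,fy=5,interpolation=3))
E
```

```text
29.25 [ 0.4086 -0.2123  0.2488] yaw 0.008117690341246809 F [ 0.1467 -0.3105  0.6598] M [ 0.0176 -0.0076  0.0073] w 8.013104788333695e-05 q [-0.5255 -0.3593  1.8467 -0.0146  1.6658 -0.5349]
```

View pics/f1.png

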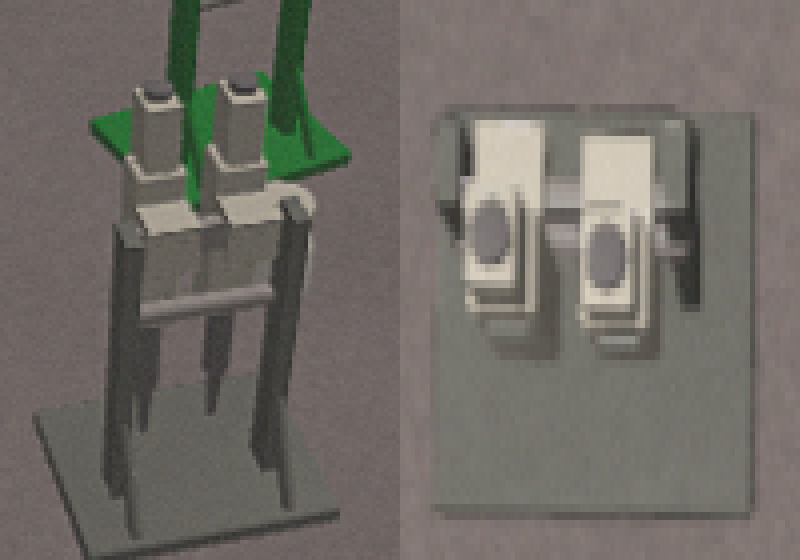

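View pics/s25.png

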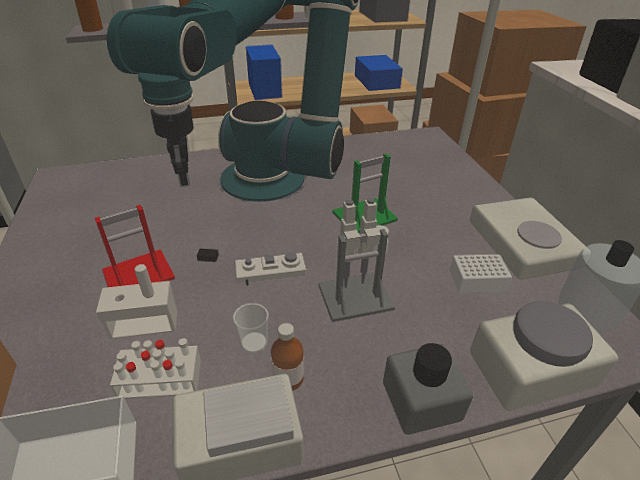

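View pics/t25.png

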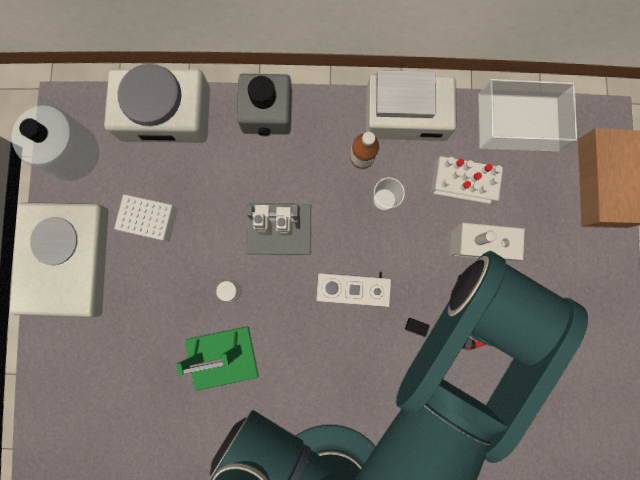

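```bash
python3 - <<'E'
from h import *
np.set_printoptions(precision=4,suppress=True)
ks,_=load('s25');kt,_=load('t25')
T=lambda x,y:[x/5+240-.4,y/8+190-.4]
S=lambda x,y:[x/4+310-.4,y/4+180-.4]
print(tri(kt,[T(490,232),T(607,256)] if 0 else [T(90,232),T(207,256)],ks,[S(242,83),S(158,90)]))
print(onz(kt,[T(75,122),T(145,122),T(182,137),T(255,137)],.198))
E
```

```text
[[0.571  0.1524 0.2584 0.0013]
 [0.5665 0.1093 0.2577 0.0006]]
[[0.6079 0.1673 0.198 ]
 [0.6084 0.1396 0.198 ]
 [0.605  0.1248 0.198 ]
 [0.6056 0.0959 0.198 ]]
```

View pics/f2.png

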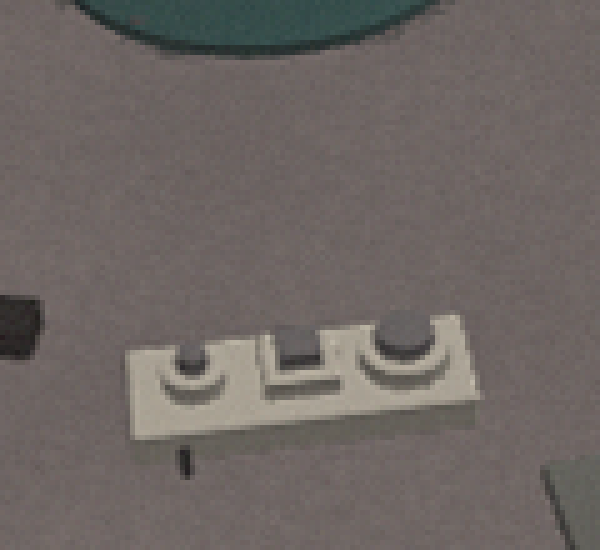

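Both caps are at the same height (0.258) and the hooks are at y 0.153 and 0.110, about 15 mm apart edge to edge. The keys are all up and the arm is clear, so I'm handing in.

```bash
python3 -c "
from rig import robot
print(robot.hand_in())"
```

```text
the job is handed in; nothing more can be done
None
```

The pipette now hangs by its hook on the charging stand's bar beside the other one. I pressed the small key first, let it come up, then pressed the large key. The job was handed in at about 29 s, with the gripper touching nothing.

- **Nudge:** I slid the hung pipette about 19 mm toward -y with shut fingers. It stayed on the bar, upright.
- **Hanging:** Both caps measure the same height, 258 mm, against 261 mm expected; other wrist-camera heights in that area also read 2–3 mm low. The hooks are about 43 mm apart, leaving roughly 15 mm between the two pipettes.
- **Keys:** Both keys reached the full 6 mm down: the small one at about 17 N and the large one at 38 N vertical, through the fingertips. The large press was harder than I intended, with another 19 N sideways. The small key was seen back up before the large press. All three keys stood up at the end, and the square key was never touched.
- **Rest of the bench:** By eye, in the last scene and top pictures, the other objects I could see had not moved. The arm hid the red stand in the top view, but the scene view shows it in place.
- **Disagreements:** The tool drifted up to 1.9° off vertical, which I allowed for when hanging the pipette. The first long-range measurement put the keys 4–5 mm too low, but close views agreed with 42 mm.

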